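Unlock the sample case and pack the hair clips

ROBOT

A 6-joint arm with a two-finger parallel gripper is mounted at the origin on the work surface. World frame = base frame: x ahead of the robot, y to its left, z up, the work surface at z = 0. Lengths are in mm, angles in rad, forces in N, time in s.
With the tool pointing down it reaches from about 375 to 825 mm from the base axis. Payload 5.5 kg.
Tool frame: the origin (TCP) lies on the mounting face of the last link; the fingertips stand 173 mm ahead of it and the grasp point (between the pads) lies 155 mm ahead of it; z points along the fingers, y is the line along which they close (so a half turn about z gives the same grasp; the last joint's range is limited). The gripper opens to 85 mm and grips with 20 to 120 N. Pads are 22 mm wide; open, the fingers measure 114 mm over their backs; the gripper's body (76 mm by 85 mm) begins 54 mm behind the grasp point. The pads swing forward as they close: fully open they stand 13 mm farther back than shut.
Start: joints at [1.266, 0.314, -0.047, 1.21, 0, 1.571], TCP at [180.058, 572.341, 404.699] pointing down, gripper open.
Joint ranges: [-2.67, 2.67], [-0.69, 1.73], [-1.03, 1.25], [-2.08, 2.16], [-1.42, 1.45], [-3.14, 3.14]. Speed limits (rad/s): [2.39, 2.39, 3.01, 3.14, 3.14, 3.14].

INTERFACE

Orientations are given as a unit quaternion [w, x, y, z].
In Python, from rig import sensors, eyes, sign_off gives the robot as it stands.
- The arm moves only by the shell command python3 -m handwheel 'ROWS' [OPENING] [FORCE]. ROWS is a JSON object of lists of equal length, an entry for each row: "delta_pos": the shift along the tool's x, y, z each as a share of 0.3 m, from -1 to 1, a list of three; "rot": the turn, a rotation vector about the tool's x, y, z each as a share of pi rad, from -1 to 1, a list of three. In form: {"delta_pos": [[tx, ty, tz], ...], "rot": [[rx, ry, rz], ...]}. A call has 1 to 12 rows; each row shifts and turns the commanded pose from where the row before left it, along the tool's axes as they then stand; what a row does not reach is not made up. A row lasts 1/12 s, in which the tool goes at most 41.7 mm and 7.16 degrees, less where a joint would pass 70% of its speed; a pose out of reach is approached as far as the arm can. A call with a number of a shift or a turn outside -1 to 1 is refused whole. A call with a gripper value outside its range is refused whole. OPENING is the opening, from 0 (shut) to 1 (fully open), set as the call begins (- or left out, the last holds). The fingers move at their own pace and stop on an object; FORCE is the grip in N (left out, the last holds). Time passes only in rows, so rows that do not move let the fingers close. It gives the time, the measured TCP pose, the force, the opening and the grip force at its end, in the units of the state.
- sensors.state(): the state, without advancing time (a new reading comes with each control period).
- eyes.capture(name): name is "scene" or "top"; returns a dict with "pixels" (480x640x3 uint8, red, green, blue), "mtx" (3x3 intrinsics, pixels), "origin" and "orientation" of the camera in the world. Camera axes: x right, y up, looking along -z (the intrinsics and any distortion apply to the point x, -y, -z); pixel columns grow to the right and rows downward; lengths in mm; the calibration is good to about 2 mm. A picture is of the moment at which its call begins. There is no depth.
- sign_off(): hands the job in; it is judged then, once.
Trained networks look in a picture, given as the dict that the camera call returned (one of the last four; its "shot" number tells which), for a name from the list of things; names that differ only in an ending like _2 or _b are one class to them, and where a whole thing is asked for, a point or a joint stands for the part that bears it (a point fixed in the world has none). Each returns a list of dicts, best first, with "conf" (0 to 1); they miss things now and then, are a little off and sometimes report something else, mostly with a low value. They report only what shows in the picture. A call takes as long as a camera call. They do not tell look-alikes from the thing itself.
- eyes.recognise(picture, target): "at" ([x, y, z] in mm, in world coordinates, good to about 4 mm: the middle of the surface that is visible of it).
- eyes.masks_of(picture, target): "pixels" (480x640 bool, what is visible of it).
- eyes.mark_of(picture, target): "at" ([x, y, z] in mm, in world coordinates, good to about 4 mm: a listed point, or the origin of a listed thing).
The state is a dict: "time_s": time; "q": joint angles; "dq": joint speeds; "effort": joint torques, N m; "ee_pos": TCP position; "eef_rot": TCP orientation; "force": force on the tool from outside, world axes, zero at the start; "ft_torque": the same for the moment, N m; "grip_width": finger opening in mm; "finger_force": force on a finger pad.
Only numpy, scipy, OpenCV 4.12 (cv2) and the standard library are available. Lean on these libraries where they do the work, as an engineer would, in place of code of your own. Each camera call takes 0.05 s, during which the arm holds its last target. There are 200 camera calls.

TASK

Roll the sample case's three dotted thumbwheels until four, two and five dots (left, middle, right as seen from the robot) sit squarely on top, then swing the hasp a quarter turn off the lid and raise the lid upright. Put every hair clip on the table into the case, shut the lid fully and swing the hasp all the way back over its catch, leaving the wheels on the code. Never raise the lid under the hasp or swing the hasp over while the lid is up, and leave everything else on the table where it is.

Things in the scene. Friction and masses are not known exactly. Their poses are not given: they have to be found in the camera images.
- case: the sample case, brown wood, fixed. Box 140 (x) x 280 (y) x 75 mm, walls and floor 5 mm, with a solid deck in front (-x) of it, 75 x 280 x 75 mm high. Origin: centre of the box's underside; x points from the robot's side to the lid hinge, y left, z up. Inside x -65..65, y -135..135, floor z = 5 mm: room for four clips side by side, their length along x
- wheel_left (a joint): the left (largest y) thumbwheel: black rubber, 56 mm diameter, 20 mm wide, axle along case y, its rim marked with 1 to 6 white dots like a die. Value = (dots on top - 1) x 1.0472 rad, range 0 to 5.236 with stops at one and six; rolling the top away from the robot (case +x) raises it, 28 mm of rim travel per rad. Stays where it is left, no clicks
- wheel_mid (a joint): the middle thumbwheel: black rubber, 56 mm diameter, 20 mm wide, axle along case y, its rim marked with 1 to 6 white dots like a die. Value = (dots on top - 1) x 1.0472 rad, range 0 to 5.236 with stops at one and six; rolling the top away from the robot (case +x) raises it, 28 mm of rim travel per rad. Stays where it is left, no clicks
- wheel_right (a joint): the right (smallest y) thumbwheel: black rubber, 56 mm diameter, 20 mm wide, axle along case y, its rim marked with 1 to 6 white dots like a die. Value = (dots on top - 1) x 1.0472 rad, range 0 to 5.236 with stops at one and six; rolling the top away from the robot (case +x) raises it, 28 mm of rim travel per rad. Stays where it is left, no clicks
- top_left (a point): the crest (highest point) of the left thumbwheel when not pressed, 91 mm above the table; fixed to the case, does not turn. Each wheel stands 16 mm out of the deck; its axle is sprung: pressed, it sinks up to 6 mm (0.9 N at first touch plus 0.9 N per mm). A fingertip pressed 3 to 4 mm down on the crest and drawn along case x rolls it by friction
- top_mid (a point): the crest (highest point) of the middle thumbwheel when not pressed, 91 mm above the table; fixed to the case, does not turn; 48 mm right of the left one
- top_right (a point): the crest (highest point) of the right thumbwheel when not pressed, 91 mm above the table; fixed to the case, does not turn; 48 mm right of the middle one
- hasp (a joint): flat steel swing hasp on an upright pin at the right end of the deck, arm 14 mm wide, 5 mm thick, a brass knob near its free end. 0: it points along case +x, over the lid and against the lid's low steel catch; growing values swing it clockwise from above, out over the case's right side (-y); range 0 to 1.8 rad. Stays where it is left (0.04 N m)
- hasp_pivot (a point): the hasp's pivot axis, at the hasp's underside; at case x -85, y -115, z 85.5 mm; turns with the hasp (its x points to the knob). The knob's axis is 60 mm from it
- lid (a joint): the case's wooden lid, 140 x 280 x 8 mm, hinged on the far (+x) top edge of the box. 0 shut, 1.57 upright, at most 1.65. The stiff hinge (0.31 N m) keeps it at any angle; lifting at the bar takes about 5 N
- lid_handle (a point): centre of the lid's brass pull bar: round, 11 mm in diameter, 100 mm long along case y, its centre 40 mm above the lid's upper face on two thin posts 42 mm either side of the centre; near the lid's front edge, 125 mm from the hinge. Moves with the lid
- lid_hinge (a point): point on the lid's hinge axis (along case y), under the far edge of the lid, midway; turns with the lid. In the lid's frame the bar's centre is 125 mm towards -x and 48 mm up
- hasp_knob (a point): middle of the hasp's knob: upright brass cylinder 16 mm in diameter from 17 mm below this point to 13 mm above it; its foot stands on the hasp's flat arm. Moves with the hasp
- clip1: a tortoiseshell hair claw clip, or absent. 76 mm long (own x), 40 mm wide (y), 46 mm high: a clawed body to 24 mm height, on top of it in the middle a pair of upright thumb tabs forming a grip 30 mm long (x), 14 mm wide (y), from 24 to 46 mm height. Rigid, about 35 g. Origin: centre of the underside
- clip2: a tortoiseshell hair claw clip, or absent. 76 mm long (own x), 40 mm wide (y), 46 mm high: a clawed body to 24 mm height, on top of it in the middle a pair of upright thumb tabs forming a grip 30 mm long (x), 14 mm wide (y), from 24 to 46 mm height. Rigid, about 35 g. Origin: centre of the underside
- clip3: a tortoiseshell hair claw clip, or absent. 76 mm long (own x), 40 mm wide (y), 46 mm high: a clawed body to 24 mm height, on top of it in the middle a pair of upright thumb tabs forming a grip 30 mm long (x), 14 mm wide (y), from 24 to 46 mm height. Rigid, about 35 g. Origin: centre of the underside
- clip4: a tortoiseshell hair claw clip, or absent. 76 mm long (own x), 40 mm wide (y), 46 mm high: a clawed body to 24 mm height, on top of it in the middle a pair of upright thumb tabs forming a grip 30 mm long (x), 14 mm wide (y), from 24 to 46 mm height. Rigid, about 35 g. Origin: centre of the underside
- jar: small glass jar with brass lid, 56 mm in diameter, 60 mm high; origin centre of the underside; not part of the job, leave alone
- cards: stack of paper cards, 70 x 100 x 14 mm; origin centre of the underside; not part of the job, leave alone
- lipstick: red and gold tube, 90 x 18 x 18 mm, lying; origin centre of the underside; not part of the job, leave alone
- marker: white pen with black cap, 100 mm long, 14 mm thick, lying; origin centre of the underside; not part of the job, leave alone
- tape: roll of tape lying flat, 70 mm in diameter, 20 mm high; origin centre of the underside; not part of the job, leave alone
Mind the look-alikes: they are no part of the job. What is shaped like the clip2 but grey is not meant.

How it is judged:
By the outcome, as a careful person would: the job done as asked, in the order asked, and still so for the second after the job is handed in, with the robot touching nothing.
Of clip1, clip2, clip3, clip4 only 2 to 4 are there at a start; the rules pass over those that are not, and their reading is None.
At some moment in a run one of clip1, clip2, clip3, clip4 may be knocked a few centimetres aside while the robot is not near it.
Once in a run the grip may slacken for a moment while it holds something.
It also fails if it takes over 210 s, if anything falls off the work surface, if the arm or the gripper's body presses on something with over 40 N, if the wrist force passes 120 N, or if a joint passes its speed limit or range.

## Working session

There is one attempt and no reset: what is moved stays moved. The work goes in short steps, Python scripts to look and compute and a shell command to move; the robot and the scene stay as the last step left them, time stands still between calls to the robot, and variables do not carry over. Pictures are saved under pics/ and viewed, at most 14 in all, crops included, and the job is handed in when it is done.

```bash
ls; mkdir -p pics
cat > h.py <<'E'
import numpy as np, cv2, json
from rig import sensors, eyes, sign_off
from scipy.spatial.transform import Rotation as R
def Rq(q): return R.from_quat([q[1],q[2],q[3],q[0]])
def project(p,pt):
    c=Rq(p["orientation"]).inv().apply(np.array(pt,float)-p["origin"]); c=c*[1,-1,-1]
    u=np.array(p["mtx"])@c; return u[:2]/u[2]
def ray(p,uv,z):
    d=np.linalg.inv(p["mtx"])@[uv[0],uv[1],1]; d=Rq(p["orientation"]).apply(d*[1,-1,-1]); o=np.array(p["origin"])
    return o+d*(z-o[2])/d[2]
def save(p,n,box=None,s=1):
    im=p["pixels"]
    if box: im=im[box[1]:box[3],box[0]:box[2]]
    im=cv2.resize(im,None,fx=s,fy=s,interpolation=cv2.INTER_CUBIC)
    cv2.imwrite("pics/"+n,im[:,:,::-1])
E
python3 - <<'E'
from h import *
np.set_printoptions(precision=1,suppress=True)
for n in("scene","top"):
    p=eyes.capture(n); save(p,n+"0.png"); print(n,p["origin"],p["orientation"],p["mtx"],{k for k in p})
    for t in ["case","top_left","top_mid","top_right","hasp_pivot","hasp_knob","lid_handle","lid_hinge","clip1","jar","cards","lipstick","marker","tape"]:
        print(t,[(np.array(d["at"]),round(d["conf"],2)) for d in eyes.mark_of(p,t)][:6])
s=sensors.state();print(s)
E
```

```text
pics
scene [1305.3  143.3 1186.7] [0.6 0.2 0.2 0.7] [[588.8   0.  313.2]
 [  0.  588.8 241.7]
 [  0.    0.    1. ]] {'orientation', 'origin', 'pixels', 'mtx', 'shot'}
case [(array([570.4, -17.2,  -1.4]), 0.74), (array([642.8, -11.4,  76.6]), 0.51)]
top_left [(array([461.4,  41.3,  88.3]), 0.9)]
top_mid [(array([461.5,  -7.7,  89.2]), 0.88)]
top_right [(array([464.7, -50.4,  92.4]), 0.62), (array([574.5, -18.7,  -0.9]), 0.3)]
hasp_pivot [(array([ 500.2, -138.8,   85.5]), 0.71)]
hasp_knob [(array([ 555.2, -138.2,  108.3]), 0.59)]
lid_handle [(array([512.2, -16.4, 122.6]), 0.63), (array([590.6, 299.6,   3.3]), 0.25)]
lid_hinge [(array([641.2, -11.1,  73.3]), 0.57)]
clip1 [(array([472.7, 309.6,   2.8]), 0.9), (array([ 625. , -309.3,    0.2]), 0.7), (array([711.1, 309.5,   0.8]), 0.62), (array([590.6, 298.6,  -1.7]), 0.58)]
jar [(array([ 615.3, -422.7,   -1.6]), 0.74)]
cards [(array([459.3, 449.1,  -0.7]), 0.67)]
lipstick [(array([354.6, 244.2,   2.4]), 0.7), (array([621.4, 428.7,   1.4]), 0.63)]
marker [(array([ 379.5, -252.1,    1.2]), 0.63), (array([ 554.8, -137. ,  109.9]), 0.42)]
tap
[... 867 characters left out ...]
]), 0.64), (array([710. , 303.8,   2.3]), 0.57), (array([472.5, 310.7,   3.9]), 0.56)]
jar [(array([ 615.8, -420. ,    0.2]), 0.67)]
cards [(array([457.6, 446. ,  -0. ]), 0.88)]
lipstick [(array([355.1, 245.9,   2. ]), 0.62)]
marker []
tape [(array([587.1, 303.8,  -3.4]), 0.56), (array([617.9, 433.3,   1.2]), 0.55)]
{'time_s': 1.5, 'q': array([ 1.3,  0.3, -0. ,  1.2,  0. ,  1.6]), 'dq': array([-0., -0.,  0., -0., -0., -0.]), 'effort': array([ -0. , -53.9,  34. ,   0. ,  -0. ,   0. ]), 'ee_pos': array([180.1, 572.3, 404.7]), 'eef_rot': array([-0. ,  0.2,  1. ,  0. ]), 'force': array([-0.1,  0.1, -0.5]), 'ft_torque': array([-0.,  0., -0.]), 'finger_force': 0.0, 'grip_width': 85.32330571978373}
```

View pics/scene0.png

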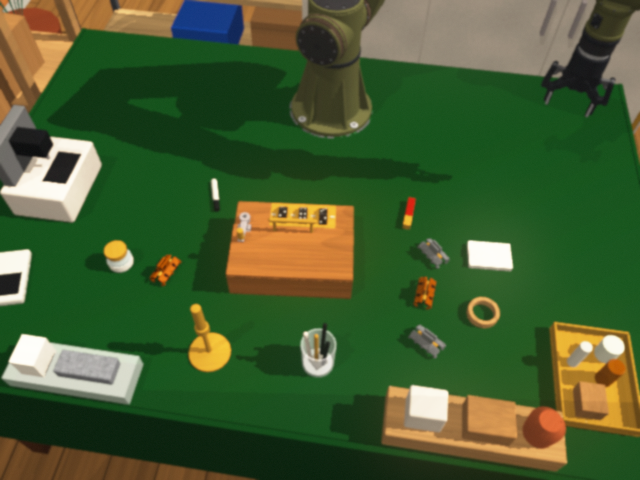

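View pics/top0.png

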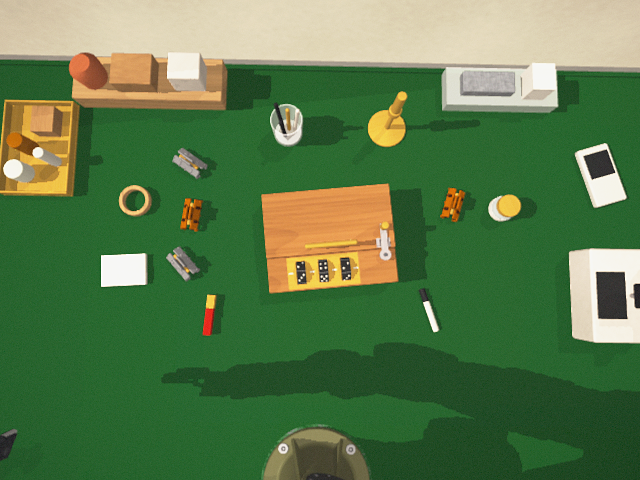

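Scene: case in the middle (top image ~330,240), wheels at top (301,272), (323,271), (346,268). Clip-shaped candidates in top: orange-brown (191,214) and (453,204), which match tortoiseshell; grey (189,162) and (183,263), which are the look-alikes. Next is an enlarged crop to confirm this and read the wheels.

```bash
cat > fit.py <<'E'
from h import *
from scipy.optimize import least_squares
np.set_printoptions(precision=1,suppress=True)
pts={"top_left":None,"hasp_pivot":(-85,-115),"hasp_knob":(-25,-115),"lid_handle":(-55,0),"lid_hinge":(70,0),"case":(0,0)}
obs=[]
A={k:[] for k in pts}
W={"top_left":[], "top_mid":[], "top_right":[]}
ps=[eyes.capture(n) for n in("scene","top")]
E
python3 - <<'E'
from fit import *
t=ps[1]; sc=ps[0]
def crop(p,b,s): return cv2.resize(p["pixels"][b[1]:b[3],b[0]:b[2]],s,interpolation=cv2.INTER_CUBIC)
a=crop(t,(270,245,410,300),(800,314)); b=crop(t,(160,140,220,285),(124,286)); 
b=crop(t,(165,140,215,285),(100,286)); c=crop(t,(430,180,480,230),(200,200)); d=crop(sc,(225,195,345,235),(490,163))
cv=np.zeros((600,800,3),np.uint8); cv[:314]=a; cv[314:600,:100]=b; cv[314:514,100:300]=c; cv[314:477,300:790]=d
cv2.imwrite("pics/crop1.png",cv[:,:,::-1])
P={k:[] for k in["case","lid_hinge","hasp_pivot","hasp_knob","lid_handle","top_left","top_mid","top_right"]}
loc={"case":(0,0),"lid_hinge":(70,0),"hasp_pivot":(-85,-115),"hasp_knob":(-25,-115),"lid_handle":(-55,0)}
for p in ps:
  for k in P:
    for q in eyes.mark_of(p,k):
      a=np.array(q["at"])
      P[k].append(a)
# robust fit
src=[];dst=[]
for k in loc:
  for a in P[k]:
    if np.hypot(*(a[:2]-[569,-16]))<160: src.append(loc[k]);dst.append(a[:2])
src=np.array(src,float);dst=np.array(dst)
def res(v):
  r=R.from_euler("z",v[2]).as_matrix()[:2,:2]; return ((src@r.T+v[:2])-dst).ravel()
f=least_squares(res,[569,-16,.09],loss="soft_l1",f_scale=4,x_scale=[1,1,.01]); print(f.x[:2],round(f.x[2],4)); print(np.abs(f.fun).reshape(-1,2))
r=R.from_euler("z",f.x[2]).as_matrix()[:2,:2]
for k in W: print(k,[ (a-0)[:2] for a in P[k]],[r.T@(a[:2]-f.x[:2]) for a in P[k]])
# wood top outline in top view: front edge/hinge edge
for p in ps:
  m=eyes.masks_of(p,"case"); mm=m[0]["pixels"]; print(m[0]["conf"],mm.sum(), cv2.minAreaRect(np.argwhere(mm)[:,::-1].astype(np.float32)))
# project corners with the fit
for p in ps:
  for x,y,z in [(-145,140,75),(-145,-140,75),(70,140,83),(70,-140,83)]:
    w=r@[x,y]+f.x[:2]; print((x,y),project(p,[*w,z]))
for p in ps:
  for m in eyes.masks_of(p,"clip1"):
    mm=m["pixels"]; print(round(m["conf"],2),cv2.minAreaRect(np.argwhere(mm)[:,::-1].astype(np.float32)), p["pixels"][mm].mean(0))
E
```

```text
[571.1 -16. ] 0.1001
[[2.6 1.4]
 [0.2 0.4]
 [3.6 0.2]
 [1.8 5.1]
 [2.9 0. ]
 [0.5 3.1]
 [3.2 6.5]
 [0.1 2. ]
 [1.4 2.5]
 [0.3 1.8]]
top_left [array([457. ,  40.1]), array([458.6,  40.6])] [array([-108. ,   67.2]), array([-106.3,   67.5])]
top_mid [array([458.8,  -7.6])] [array([-110.9,   19.6])]
top_right [array([466.4, -51.2]), array([471.5, -54. ])] [array([-107.7,  -24.6]), array([-102.9,  -27.9])]
0.86 11297 ((290.06817626953125, 249.39242553710938), (126.46531677246094, 93.26748657226562), 2.101654291152954)
0.85 12642 ((329.0326232910156, 237.53140258789062), (99.16834259033203, 129.55328369140625), 85.11479949951172)
(-145, 140) [352.9 204.8]
(-145, -140) [237.3 199.5]
(70, 140) [351.6 279.3]
(70, -140) [224.5 273. ]
(-145, 140) [268.5 293.3]
(-145, -140) [398.1 282.1]
(70, 140) [260.8 194.2]
(70, -140) [388.6 183.7]
0.97 ((427.34149169921875, 340.0732421875), (33.10883712768555, 16.2420711517334), 38.65980529785156) [115.5 110.4  97. ]
0.77 ((424.437744140625, 291.83209228515625), (18.244565963745117, 29.36330795288086), 10.619654655456543) [142.5  78.1  17. ]
0.63 ((434.2172
[... 235 characters left out ...]
 57.6]
0.57 ((164.9053955078125, 268.9324035644531), (17.669641494750977, 33.47932434082031), 35.53767395019531) [164.9  87.4  16. ]
0.96 ((188.8400115966797, 161.8800048828125), (30.80000114440918, 17.200000762939453), 36.869895935058594) [150.  140.3 127.6]
0.76 ((190.60000610351562, 213.7999725341797), (17.5362491607666, 31.39554214477539), 8.13010311126709) [157.6  88.4  18.2]
0.75 ((181.94338989257812, 262.6981201171875), (32.68719482421875, 17.60079574584961), 49.63546371459961) [142.8 134.9 123.5]
0.66 ((452.2821960449219, 203.94190979003906), (17.521060943603516, 31.692502975463867), 14.931418418884277) [174.9  96.   16.8]
0.62 ((384.5, 240.0), (38.0, 11.0), 90.0) [225.3 203.7 173.6]
```

View pics/crop1.png

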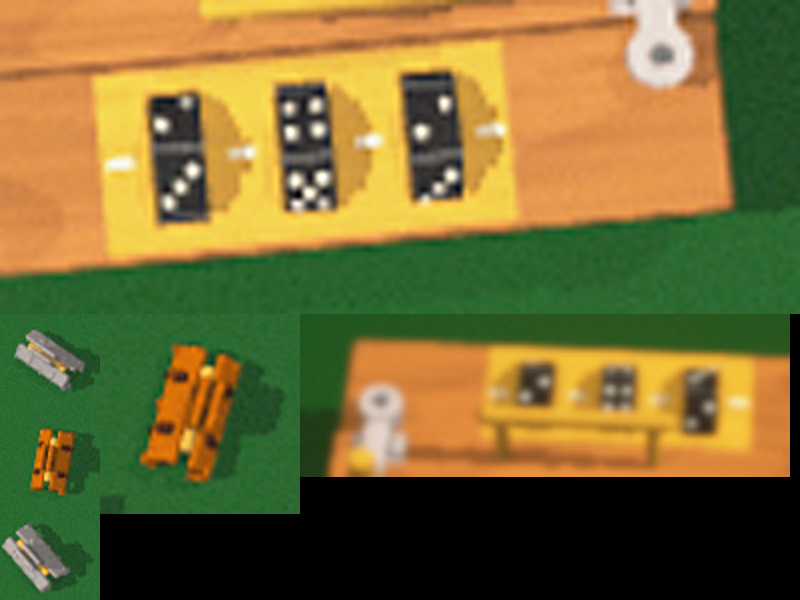

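The crop confirms it: the brown-orange clips at top (191,214) and (453,204) are the ones meant, and the grey ones at (189,162) and (183,263) are look-alikes. I read the wheels as left 2/3 boundary slightly far of crest (≈1.70 rad), mid 4/5 boundary slightly near (≈3.53) and right at 2, turned slightly towards 3 (≈1.35).

```bash
cat >> h.py <<'E'
CASE=np.array([571.,-16.]); YAW=0.10
def c2w(x,y,z): 
    r=R.from_euler("z",YAW).as_matrix()[:2,:2]; return np.array([*(r@[x,y]+CASE),z])
def w2c(p):
    r=R.from_euler("z",YAW).as_matrix()[:2,:2]; return np.array([*(r.T@(np.array(p[:2])-CASE)),p[2]])
def plan(pt,heading=None,L=173,final=None):
    """world tip point (L ahead of TCP), heading = tool x direction (mod pi); prints tool-frame shares"""
    s=sensors.state(); Rt=Rq(s["eef_rot"]); m=Rt.as_matrix()
    h=np.arctan2(m[1,0],m[0,0]); d=0
    if heading is not None:
        d=(heading-h+np.pi/2)%np.pi-np.pi/2
    m2=R.from_euler("z",d).as_matrix()@m
    tcp=np.array(pt,float)+[0,0,L]
    v=m2.T@(tcp-s["ee_pos"])/300
    print("head %.3f rot_z share %.4f (q6 %.2f) | shift after rot"%(h,-d/np.pi,s["q"][5]),np.round(v,4),"tilt",np.round(m[2],3))
def tip():
    s=sensors.state(); m=Rq(s["eef_rot"]).as_matrix(); return s["ee_pos"]+173*m[:,2]
E
python3 - <<'E'
from h import *
np.set_printoptions(precision=1,suppress=True)
p=eyes.capture("top")
for u in[(178,158),(307,147),(434,136)]:
    w=ray(p,(270+u[0]/5.714-.4,245+u[1]/5.714-.4),91); print(w,w2c(w))
for u in[(125,163),(241,153),(369,141),(490,130)]:
    w=ray(p,(270+u[0]/5.714-.4,245+u[1]/5.714-.4),75); print(w,w2c(w))
plan(c2w(-107,20,200),YAW); print(sensors.state()["q"])
E
```

```text
[458.5  40.3  91. ] [-106.3   67.2   91. ]
[463.3  -7.6  91. ] [-106.3   19.1   91. ]
[468.1 -54.9  91. ] [-106.3  -28.4   91. ]
[456.7  60.5  75. ] [-106.    87.5   75. ]
[461.2  16.8  75. ] [-106.    43.6   75. ]
[466.4 -31.5  75. ] [-105.6   -5.    75. ]
[471.3 -77.2  75. ] [-105.3  -51.    75. ]
head 2.837 rot_z share -0.1288 (q6 1.57) | shift after rot [-0.7 -2.   0.1] tilt [-0. -0. -1.]
[ 1.3  0.3 -0.   1.2 -0.   1.6]
```

```bash
sed -i 's/np.round(v,4),"tilt",np.round(m\[2\],3)/[round(float(a),4) for a in v],"tilt",[round(float(a),3) for a in m[2]]/' h.py
python3 -m handwheel '{"delta_pos":[[0,0,0],[0,0,0],[0,0,0],[0,0,0]],"rot":[[0,0,-0.0322],[0,0,-0.0322],[0,0,-0.0322],[0,0,-0.0322]]}' 0 30
python3 - <<'E'
from h import *
plan(c2w(-124,67.5,120),YAW); print(tip())
E
```

```text
time_s: 2.98
ee_pos: [180.1, 572.3, 404.7]
eef_rot: [0.0, -0.052, 0.999, 0.0]
force: [-0.1, 0.3, -0.6]
grip_width: 38.9
finger_force: 0.0
head -3.037 rot_z share 0.0015 (q6 1.16) | shift after rot [-0.6875, -1.8565, 0.3723] tilt [-0.0, 0.0, -1.0]
[180.05641074 572.3517234  231.71027525]
```

```bash
python3 -m handwheel '{"delta_pos":[[-0.0458,-0.1237,0],[-0.0458,-0.1237,0],[-0.0458,-0.1237,0],[-0.0458,-0.1237,0],[-0.0458,-0.1237,0],[-0.0458,-0.1237,0],[-0.0458,-0.1237,0],[-0.0458,-0.1237,0],[-0.0458,-0.1237,0],[-0.0458,-0.1237,0],[-0.0458,-0.1237,0],[-0.0458,-0.1237,0]],"rot":[[0,0,0],[0,0,0],[0,0,0],[0,0,0],[0,0,0],[0,0,0],[0,0,0],[0,0,0],[0,0,0],[0,0,0],[0,0,0],[0,0,0]]}' 0
python3 -m handwheel '{"delta_pos":[[-0.0458,-0.1237,0],[-0.0458,-0.1237,0],[-0.0458,-0.1237,0],[0,0,0],[0,0,0]],"rot":[[0,0,0],[0,0,0],[0,0,0],[0,0,0],[0,0,0]]}'
python3 - <<'E'
from h import *
plan(c2w(-124,67.5,100),YAW); print(tip())
E
```

```text
time_s: 3.98
ee_pos: [388.8, 143.8, 405.1]
eef_rot: [0.001, -0.05, 0.999, 0.0]
force: [0.5, -0.2, 0.4]
grip_width: -0.0
finger_force: 0.0
time_s: 4.4
ee_pos: [441.2, 37.2, 404.7]
eef_rot: [0.0, -0.048, 0.999, 0.0]
force: [-0.4, 0.2, 0.9]
grip_width: -0.0
finger_force: 0.0
head -3.047 rot_z share -0.0016 (q6 -0.01) | shift after rot [0.0005, 0.0052, 0.439] tilt [-0.0, 0.0, -1.0]
[441.18021143  37.26019618 231.70824489]
```

```bash
python3 -m handwheel '{"delta_pos":[[0,0.005,0.1],[0,0,0.11],[0,0,0.11],[0,0,0.08],[0,0,0.039],[0,0,0],[0,0,0]],"rot":[[0,0,0],[0,0,0],[0,0,0],[0,0,0],[0,0,0],[0,0,0],[0,0,0]]}'
python3 -m handwheel '{"delta_pos":[[0,0,0.013],[0,0,0.013],[0,0,0],[0,0,0]],"rot":[[0,0,0],[0,0,0],[0,0,0],[0,0,0]]}'
python3 -m handwheel '{"delta_pos":[[0,0,0.006],[0,0,0.005],[0,0,0],[0,0,0]],"rot":[[0,0,0],[0,0,0],[0,0,0],[0,0,0]]}'
python3 - <<'E'
from h import *
print(tip(),w2c(tip())); s=sensors.state(); print(s["force"])
p=eyes.capture("scene"); 
p2=eyes.capture("top")
a=cv2.resize(p["pixels"][150:300,200:400],(800,600),interpolation=cv2.INTER_CUBIC)
cv2.imwrite("pics/t1.png",a[:,:,::-1])
E
```

```text
time_s: 4.98
ee_pos: [439.8, 41.6, 272.9]
eef_rot: [-0.001, -0.051, 0.999, 0.0]
force: [0.0, -0.4, 0.7]
grip_width: 0.0
finger_force: 0.0
time_s: 5.32
ee_pos: [440.6, 40.6, 265.6]
eef_rot: [0.0, -0.05, 0.999, 0.0]
force: [1.1, 0.3, 0.0]
grip_width: -0.0
finger_force: 0.0
time_s: 5.65
ee_pos: [440.6, 40.4, 262.0]
eef_rot: [0.0, -0.05, 0.999, 0.0]
force: [0.5, 0.8, 0.9]
grip_width: 0.1
finger_force: 0.4
[440.58912895  40.42171997  88.98287367] [-124.12658682   69.1592092    88.98287367]
[0.51169751 0.79617777 0.9494607 ]
```

View pics/t1.png

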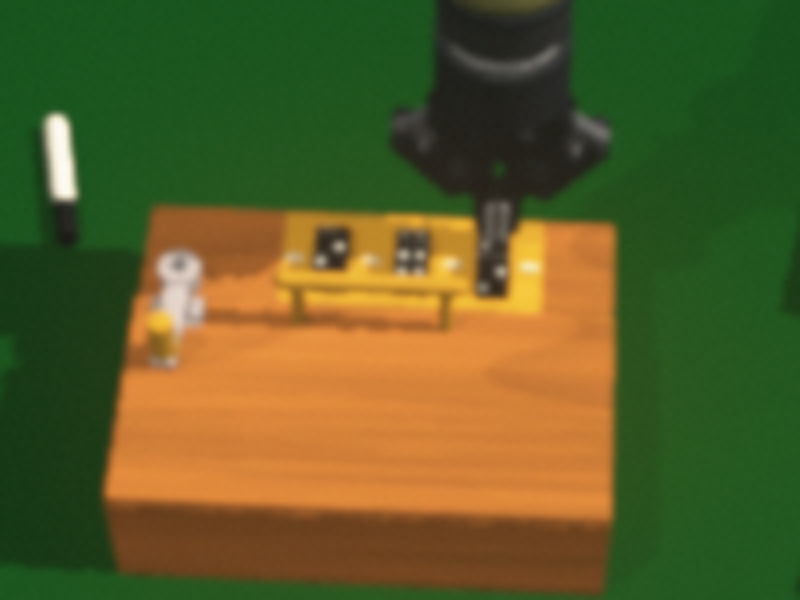

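The shut fingertip stands on the near slope of the left wheel (about 495,240 in the crop), just touching. Next I press and draw.

```bash
python3 -m handwheel '{"delta_pos":[[0,0,0.006],[0,0,0],[0,0,0]],"rot":[[0,0,0],[0,0,0],[0,0,0]]}'
python3 -m handwheel '{"delta_pos":[[-0.015,0,0],[-0.015,0,0],[-0.015,0,0],[-0.015,0,0],[-0.015,0,0],[-0.015,0,0],[-0.015,0,0],[-0.015,0,0],[0,0,0],[0,0,0]],"rot":[[0,0,0],[0,0,0],[0,0,0],[0,0,0],[0,0,0],[0,0,0],[0,0,0],[0,0,0],[0,0,0],[0,0,0]]}'
python3 -c "
from h import *
print(w2c(tip()))"
python3 -m handwheel '{"delta_pos":[[0,0,-0.03],[0,0,-0.03],[0.04,0.07,-0.03],[0.07,0.09,-0.03],[0,0,0],[0,0,0]],"rot":[[0,0,0],[0,0,0],[0,0,0],[0,0,0],[0,0,0],[0,0,0]]}'
python3 -c "
from h import *
print(w2c(tip()))
p=eyes.capture('top'); q=eyes.capture('scene')
a=cv2.resize(p['pixels'][245:300,270:410],(800,314),interpolation=cv2.INTER_CUBIC)
b=cv2.resize(q['pixels'][190:240,240:380],(800,286),interpolation=cv2.INTER_CUBIC)
cv2.imwrite('pics/t2.png',np.vstack([a,b])[:,:,::-1])"
```

```text
time_s: 6.0
ee_pos: [440.4, 40.5, 260.1]
eef_rot: [-0.0, -0.05, 0.999, -0.0]
force: [-1.2, -0.3, 2.2]
grip_width: -0.2
finger_force: 1.3
time_s: 6.83
ee_pos: [476.7, 44.1, 260.0]
eef_rot: [0.0, -0.05, 0.999, 0.0]
force: [0.7, 1.0, 2.4]
grip_width: 0.0
finger_force: 1.1
[-87.73191874  69.26032169  87.01543502]
time_s: 7.33
ee_pos: [437.9, 89.2, 297.3]
eef_rot: [0.001, -0.051, 0.999, -0.0]
force: [0.4, -0.4, 0.6]
grip_width: 0.1
finger_force: 0.0
[-121.73833643  117.95893444  124.25709809]
```

View pics/t2.png

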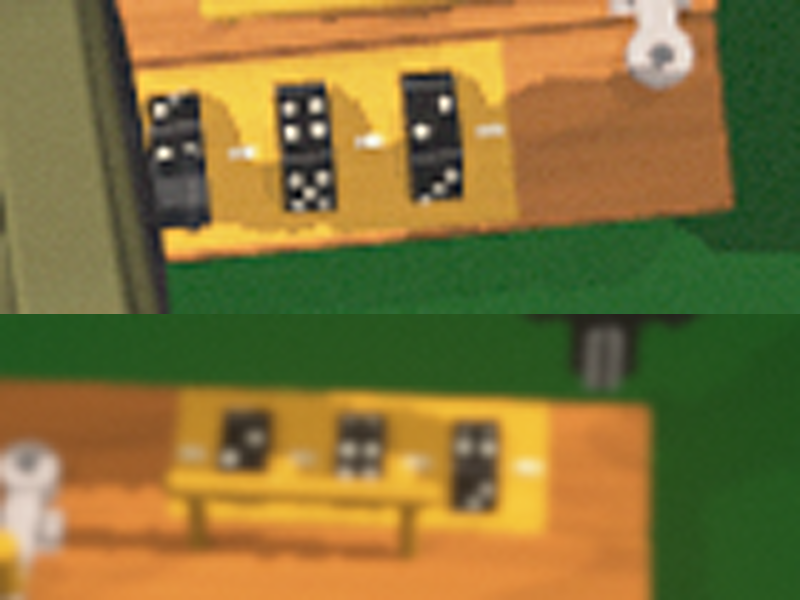

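Left wheel in the top crop: the 3/4 boundary is at y≈130 against the crest at 158, so value ≈3.0 and it rolled without slip. It needs 4 mm more, and then the middle wheel.

```bash
python3 -m handwheel '{"delta_pos":[[-0.0157,-0.056,0],[-0.015,-0.056,0],[-0.015,-0.056,0],[0,0,0],[0,0,0.05],[0,0,0.05],[0,0,0.024],[0,0,0],[0,0,0]],"rot":[[0,0,0],[0,0,0],[0,0,0],[0,0,0],[0,0,0],[0,0,0],[0,0,0],[0,0,0],[0,0,0]]}'
python3 -c "
from h import *
print(w2c(tip()))"
python3 -m handwheel '{"delta_pos":[[-0.007,0,0],[-0.0065,0,0],[0,0,0],[0,0,0],[0,0,-0.0433],[0,0,0],[0,0,0]],"rot":[[0,0,0],[0,0,0],[0,0,0],[0,0,0],[0,0,0],[0,0,0],[0,0,0]]}'
python3 -m handwheel '{"delta_pos":[[-0.018,-0.055,0],[-0.018,-0.055,0],[-0.0173,-0.05,0],[0,0,0],[0,0,0.02],[0,0,0.0233],[0,0,0],[0,0,0]],"rot":[[0,0,0],[0,0,0],[0,0,0],[0,0,0],[0,0,0],[0,0,0],[0,0,0],[0,0,0]]}'
python3 -c "
from h import *
print(w2c(tip()))"
python3 -m handwheel '{"delta_pos":[[0.015,0,0],[0.015,0,0],[0.015,0,0],[0.015,0,0],[0.015,0,0],[0.015,0,0],[0.015,0,0],[0.015,0,0],[0,0,0],[0,0,0],[0,0,-0.0433],[0,0,0]],"rot":[[0,0,0],[0,0,0],[0,0,0],[0,0,0],[0,0,0],[0,0,0],[0,0,0],[0,0,0],[0,0,0],[0,0,0],[0,0,0],[0,0,0]]}'
python3 -c "
from h import *
print(w2c(tip()))"
```

```text
time_s: 8.18
ee_pos: [458.1, 39.5, 259.4]
eef_rot: [0.001, -0.05, 0.999, -0.0]
force: [0.9, -1.5, 4.7]
grip_width: -0.2
finger_force: 2.3
[-106.65438332   66.29628329   86.36456143]
time_s: 8.77
ee_pos: [461.4, 40.4, 271.8]
eef_rot: [0.0, -0.05, 0.999, 0.0]
force: [-0.5, -0.5, -0.2]
grip_width: 0.2
finger_force: 0.0
time_s: 9.43
ee_pos: [481.9, -5.5, 258.6]
eef_rot: [-0.0, -0.05, 0.999, 0.0]
force: [0.5, -0.8, 2.7]
grip_width: 0.3
finger_force: 1.6
[-87.62573998  19.36090016  85.55027247]
time_s: 10.43
ee_pos: [446.8, -9.7, 272.8]
eef_rot: [0.001, -0.05, 0.999, -0.0]
force: [1.9, 0.0, -0.3]
grip_width: -0.0
finger_force: 0.0
[-122.76614023   18.51952687   99.78592698]
```

```bash
python3 -m handwheel '{"delta_pos":[[-0.06,0,0],[-0.06,0,0],[0,0,0],[0,0,0.02],[0,0,0.021],[0,0,0],[0,0,0]],"rot":[[0,0,0],[0,0,0],[0,0,0],[0,0,0],[0,0,0],[0,0,0],[0,0,0]]}'
python3 -c "
from h import *
print(w2c(tip()))"
python3 -m handwheel '{"delta_pos":[[0.014,0,0],[0.014,0,0],[0.014,0,0],[0.014,0,0],[0.014,0,0],[0.014,0,0],[0.014,0,0],[0.014,0,0],[0,0,0],[0,0,0],[0,0,-0.0433],[0,0,0]],"rot":[[0,0,0],[0,0,0],[0,0,0],[0,0,0],[0,0,0],[0,0,0],[0,0,0],[0,0,0],[0,0,0],[0,0,0],[0,0,0],[0,0,0]]}'
python3 -m handwheel '{"delta_pos":[[0,-0.06,0],[0,-0.05,0],[0,-0.05,0],[0,0,0],[0,0,0.02],[0,0,0.023],[0,0,0],[0,0,0]],"rot":[[0,0,0],[0,0,0],[0,0,0],[0,0,0],[0,0,0],[0,0,0],[0,0,0],[0,0,0]]}'
python3 -c "
from h import *
print(w2c(tip()))"
python3 -m handwheel '{"delta_pos":[[-0.015,0,0],[-0.015,0,0],[-0.015,0,0],[-0.015,0,0],[-0.015,0,0],[-0.015,0,0],[-0.01,0,0],[0,0,0],[0,0,0],[0,0,-0.0433],[0,0,0]],"rot":[[0,0,0],[0,0,0],[0,0,0],[0,0,0],[0,0,0],[0,0,0],[0,0,0],[0,0,0],[0,0,0],[0,0,0],[0,0,0]]}'
python3 -m handwheel '{"delta_pos":[[0.05,0,0],[0.05,0,0],[0,0,0],[0,0,0.02],[0,0,0.023],[0,0,0],[0,0,0]],"rot":[[0,0,0],[0,0,0],[0,0,0],[0,0,0],[0,0,0],[0,0,0],[0,0,0]]}'
python3 -c "
from h import *
print(w2c(tip()))"
python3 -m handwheel '{"delta_pos":[[-0.015,0,0],[-0.015,0,0],[-0.015,0,0],[-0.015,0,0],[-0.015,0,0],[-0.015,0,0],[-0.01,0,0],[0,0,0],[0,0,0],[0,0,-0.0433],[0,0,0]],"rot":[[0,0,0],[0,0,0],[0,0,0],[0,0,0],[0,0,0],[0,0,0],[0,0,0],[0,0,0],[0,0,0],[0,0,0],[0,0,0]]}'
python3 -m handwheel '{"delta_pos":[[0.04,0,0],[0.04,0,0],[0,0,0],[0,0,0.02],[0,0,0.023],[0,0,0],[0,0,0]],"rot":[[0,0,0],[0,0,0],[0,0,0],[0,0,0],[0,0,0],[0,0,0],[0,0,0]]}'
python3 -m handwheel '{"delta_pos":[[-0.015,0,0],[-0.015,0,0],[-0.015,0,0],[-0.012,0,0],[-0.008,0,0],[0,0,0],[0,0,0],[0,0,-0.0433],[0,0,0]],"rot":[[0,0,0],[0,0,0],[0,0,0],[0,0,0],[0,0,0],[0,0,0],[0,0,0],[0,0,0],[0,0,0]]}'
python3 -c "
from h import *
print(w2c(tip()))"
```

```text
time_s: 11.02
ee_pos: [481.5, -6.1, 259.1]
eef_rot: [-0.0, -0.05, 0.999, -0.0]
force: [0.6, -0.2, 2.2]
grip_width: 0.1
finger_force: 1.4
[-88.1515408   18.78602571  86.13219418]
time_s: 12.02
ee_pos: [449.1, -9.2, 273.4]
eef_rot: [0.0, -0.05, 0.999, 0.0]
force: [0.8, -0.4, 0.2]
grip_width: -0.2
finger_force: 0.0
time_s: 12.68
ee_pos: [453.0, -56.8, 259.1]
eef_rot: [-0.001, -0.05, 0.999, -0.0]
force: [-1.5, -2.3, 3.3]
grip_width: -0.1
finger_force: 2.0
[-121.75529854  -28.86225459   86.10187946]
time_s: 13.6
ee_pos: [483.3, -54.1, 273.5]
eef_rot: [0.0, -0.05, 0.999, -0.0]
force: [0.2, -0.3, 0.0]
grip_width: -0.2
finger_force: 0.0
time_s: 14.18
ee_pos: [453.6, -57.1, 259.3]
eef_rot: [-0.0, -0.05, 0.999, -0.0]
force: [-0.6, -1.6, 3.4]
grip_width: 0.1
finger_force: 2.0
[-121.03951163  -29.25810409   86.25792297]
time_s: 15.1
ee_pos: [483.3, -54.1, 273.7]
eef_rot: [0.0, -0.05, 0.999, -0.0]
force: [1.6, 0.2, 0.8]
grip_width: -0.2
finger_force: 0.0
time_s: 15.68
ee_pos: [459.8, -56.6, 259.6]
eef_rot: [-0.0, -0.05, 0.999, -0.0]
force: [-1.1, -1.6, 3.7]
grip_width: -0.3
finger_force: 2.2
time_s: 16.43
ee_pos: [478.9, -54.6, 273.8]
eef_rot: [0.0, -0.05, 0.999, -0.0]
force: [0.1, 0.2, 0.1]
grip_width: -0.1
finger_force: 0.0
[-95.36004107 -29.176409   100.75297019]
```

```bash
python3 -m handwheel '{"delta_pos":[[0,-0.05,-0.1],[0,-0.12,-0.05],[0,-0.12,0],[0,-0.12,0],[0,-0.12,0],[0,-0.12,0],[0,-0.12,0],[0,0,0],[0,0,0]],"rot":[[0,0,0],[0,0,0],[0,0,0],[0,0,0],[0,0,0],[0,0,0],[0,0,0],[0,0,0],[0,0,0]]}' 0.35
cat > wh.py <<'E'
from h import *
def look(name):
    p=eyes.capture('top'); q=eyes.capture('scene'); out=[]
    for pp in (p,q):
        for y in (67.5,19.5,-28.5):
            # unwrap wheel: rows = rim angle (0 crest, + = far side), cols = y
            ang=np.linspace(1.1,-1.1,286); cols=np.linspace(-11,11,120)
            mp=np.zeros((286,120,2),np.float32)
            for i,a in enumerate(ang):
                for j,c in enumerate(cols):
                    mp[i,j]=project(pp,c2w(-106+28*np.sin(a),y-c,63+28*np.cos(a)))
            im=cv2.remap(pp["pixels"],mp,None,cv2.INTER_CUBIC)
            for k in range(-1,2): cv2.line(im,(0,int(143-k*.5236*2*130)),(8,int(143-k*.5236*2*130)),(255,0,0),1)
            for k in(-.5236,.5236): cv2.line(im,(0,int(143-k*130)),(8,int(143-k*130)),(0,255,0),1)
            cv2.line(im,(112,143),(119,143),(255,0,0),1)
            out.append(np.pad(im,((0,4),(0,10),(0,0))))
    cv2.imwrite("pics/"+name,np.vstack([np.hstack(out[:3]),np.hstack(out[3:])])[:,:,::-1])
E
python3 -c "
from wh import *
look('w1.png'); print(w2c(tip()))
plan(c2w(-25,-115,140),YAW,L=155)"
```

```text
time_s: 17.18
ee_pos: [501.3, -285.9, 316.7]
eef_rot: [-0.0, -0.048, 0.999, 0.0]
force: [0.8, 0.6, -0.4]
grip_width: 30.1
finger_force: 0.0
[ -96.38844139 -259.2095298   143.94014443]
head -3.042 rot_z share -0.0001 (q6 -0.61) | shift after rot [-0.2373, 0.4815, 0.0736] tilt [0.001, 0.002, -1.0]
```

View pics/w1.png

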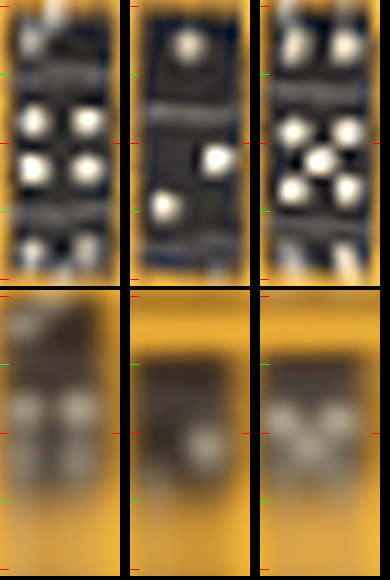

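Unwrapped wheels (crest at row 143): left "4" is centred (edges 73/212). Middle "2" is about 38 px near, so it needs +8.2 mm, and right "5" is about 17 px near, so +3.7 mm. I'll correct both.

```bash
python3 -m handwheel '{"delta_pos":[[0.02,0.128,0],[0.02,0.128,0],[0,0.128,0],[0,0.128,0],[0,0.128,0],[0,0.128,0],[0,0,0],[0,0,0],[0,0,0.07],[0,0,0.07],[0,0,0],[0,0,0]],"rot":[[0,0,0],[0,0,0],[0,0,0],[0,0,0],[0,0,0],[0,0,0],[0,0,0],[0,0,0],[0,0,0],[0,0,0],[0,0,0],[0,0,0]]}' 0
python3 -c "
from h import *
print(w2c(tip()))"
python3 -m handwheel '{"delta_pos":[[0,0,0.03],[0,0,0.02],[0,0,0],[0,0,0]],"rot":[[0,0,0],[0,0,0],[0,0,0],[0,0,0]]}'
python3 -c "
from h import *
print(w2c(tip()))"
python3 -m handwheel '{"delta_pos":[[-0.006,0,0],[-0.006,0,0],[0,0,0],[0,0,0],[0,0,-0.0433],[0,0,0],[0,0,0]],"rot":[[0,0,0],[0,0,0],[0,0,0],[0,0,0],[0,0,0],[0,0,0],[0,0,0]]}'
python3 -m handwheel '{"delta_pos":[[0.01,0.06,0],[0.01,0.05,0],[0,0.05,0],[0,0,0],[0,0,0],[0,0,0.022],[0,0,0.0213],[0,0,0],[0,0,0]],"rot":[[0,0,0],[0,0,0],[0,0,0],[0,0,0],[0,0,0],[0,0,0],[0,0,0],[0,0,0],[0,0,0]]}'
python3 -c "
from h import *
print(w2c(tip()))"
python3 -m handwheel '{"delta_pos":[[-0.01,0,0],[-0.01,0,0],[-0.007,0,0],[0,0,0],[0,0,0],[0,0,-0.0433],[0,0,0],[0,0,0]],"rot":[[0,0,0],[0,0,0],[0,0,0],[0,0,0],[0,0,0],[0,0,0],[0,0,0],[0,0,0]]}'
python3 -c "
from h import *
print(w2c(tip()))"
```

```text
time_s: 18.28
ee_pos: [466.0, -56.7, 275.2]
eef_rot: [-0.001, -0.05, 0.999, 0.0]
force: [-0.7, -0.4, -0.3]
grip_width: 0.1
finger_force: 0.0
[-109.00549527  -29.90869968  102.15747995]
time_s: 18.62
ee_pos: [467.2, -56.8, 261.3]
eef_rot: [0.0, -0.05, 0.999, -0.0]
force: [-0.6, -1.3, 3.7]
grip_width: 0.0
finger_force: 1.5
[-107.24077113  -30.37482318   88.2851729 ]
time_s: 19.2
ee_pos: [470.6, -55.8, 273.9]
eef_rot: [0.0, -0.05, 0.999, 0.0]
force: [-0.4, 0.5, -0.4]
grip_width: 0.2
finger_force: 0.0
time_s: 19.95
ee_pos: [459.7, -9.3, 260.5]
eef_rot: [-0.0, -0.049, 0.999, -0.0]
force: [-0.2, -0.4, 4.0]
grip_width: -0.0
finger_force: 1.8
[-110.18729037   17.78694607   87.47660299]
time_s: 20.62
ee_pos: [467.9, -7.9, 273.9]
eef_rot: [0.0, -0.05, 0.999, 0.0]
force: [-0.1, -0.6, 0.1]
grip_width: -0.1
finger_force: 0.0
[-101.63846374   18.36265283  100.91389091]
```

```bash
python3 -m handwheel '{"delta_pos":[[0,-0.05,-0.1],[0,-0.12,-0.05],[0,-0.12,0],[0,-0.12,0],[0,-0.12,0],[0,-0.12,0],[0,-0.12,0],[0,-0.12,0],[0,0,0],[0,0,0]],"rot":[[0,0,0],[0,0,0],[0,0,0],[0,0,0],[0,0,0],[0,0,0],[0,0,0],[0,0,0],[0,0,0],[0,0,0]]}' 0.35
python3 -c "
from wh import *
look('w2.png'); print(w2c(tip()))
plan(c2w(-25,-115,140),YAW,L=155)"
```

```text
time_s: 21.45
ee_pos: [494.0, -275.1, 317.6]
eef_rot: [-0.0, -0.048, 0.999, 0.001]
force: [-1.2, 0.9, 0.2]
grip_width: 29.8
finger_force: 0.0
[-102.59269829 -247.81258436  144.90079231]
head -3.042 rot_z share -0.0001 (q6 -0.60) | shift after rot [-0.258, 0.4435, 0.0767] tilt [0.001, 0.002, -1.0]
```

View pics/w2.png

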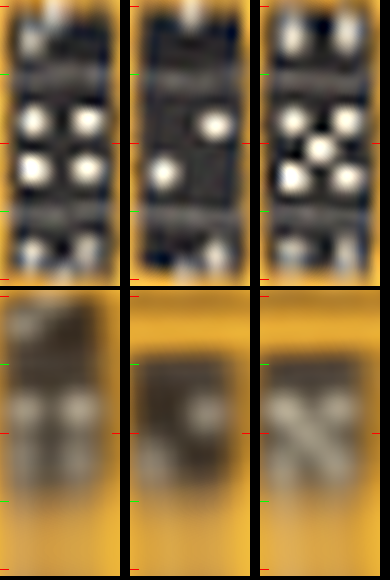

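Wheels are now 4/2/5, within about 0.04 rad. Next is the hasp knob.

```bash
python3 -m handwheel '{"delta_pos":[[-0.0645,0.111,0],[-0.0645,0.111,0],[-0.0645,0.111,0],[-0.0645,0.1105,0],[0,0,0.03],[0,0,0.03],[0,0,0],[0,0,0]],"rot":[[0,0,0],[0,0,0],[0,0,0],[0,0,0],[0,0,0],[0,0,0],[0,0,0],[0,0,0]]}' 0.35
python3 - <<'E'
from h import *
g=tip()-[0,0,18]; print(w2c(tip()))
plan(c2w(-25,-115,112),YAW,L=155)
q=eyes.capture('scene'); t=eyes.capture('top')
for p in(q,t): print([(np.round(d["at"],1),round(d["conf"],2)) for d in eyes.mark_of(p,"hasp_knob")], project(p,c2w(-25,-115,107.5)))
u,v=map(int,project(q,c2w(-25,-115,120)))
save(q,"k1.png",(u-50,v-50,u+50,v+50),6)
E
```

```text
time_s: 22.22
ee_pos: [557.0, -133.6, 299.8]
eef_rot: [-0.001, -0.05, 0.999, 0.0]
force: [0.7, 0.3, -0.1]
grip_width: 30.2
finger_force: 0.0
[ -26.07329874 -115.47948295  126.83623484]
head -3.042 rot_z share -0.0001 (q6 -0.34) | shift after rot [-0.0024, 0.0018, 0.1094] tilt [0.002, 0.001, -1.0]
[(array([ 554.2, -138. ,  108. ]), 0.54)] [240.10785567 232.05746993]
[(array([ 556.9, -134.1,  108.2]), 0.47)] [383.34497672 226.2759455 ]
```

View pics/k1.png

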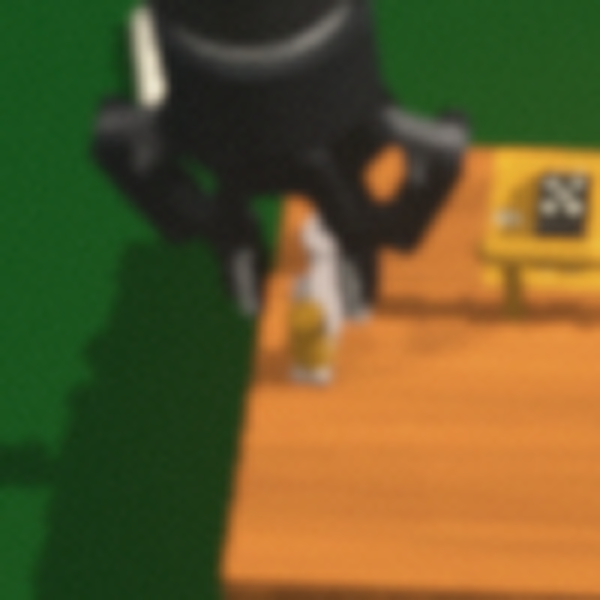

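The fingers, at (245,290) and (358,295), straddle the knob at (312,335). I descend and grip lightly.

```bash
python3 -m handwheel '{"delta_pos":[[0,0,0.04],[0,0,0.04],[0,0,0.03],[0,0,0],[0,0,0]],"rot":[[0,0,0],[0,0,0],[0,0,0],[0,0,0],[0,0,0]]}' 0.35
python3 -m handwheel '{"delta_pos":[[0,0,0],[0,0,0],[0,0,0],[0,0,0],[0,0,0]],"rot":[[0,0,0],[0,0,0],[0,0,0],[0,0,0],[0,0,0]]}' 0.1 20
python3 -m handwheel '{"delta_pos":[[0.0013,-0.0224,0],[0.0013,-0.0224,0],[0.0013,-0.0224,0],[0.0013,-0.0224,0],[0,0,0],[0,0,0]],"rot":[[0,0,0.0357],[0,0,0.0357],[0,0,0.0357],[0,0,0.0357],[0,0,0],[0,0,0]]}'
python3 -c "
from h import *
t=w2c(tip());d=t[:2]-[-85,-115];print(t,np.hypot(*d),np.arctan2(*d[::-1]))
plan(c2w(-25,-115,112),YAW,L=155)"
```

```text
time_s: 22.83
ee_pos: [557.8, -134.0, 267.6]
eef_rot: [-0.0, -0.05, 0.999, 0.0]
force: [0.3, 0.4, 0.5]
grip_width: 29.8
finger_force: 0.0
time_s: 23.25
ee_pos: [558.4, -133.8, 268.5]
eef_rot: [0.0, -0.05, 0.999, -0.0]
force: [-0.1, -0.7, 2.8]
grip_width: 15.1
finger_force: 20.9
time_s: 23.75
ee_pos: [554.7, -160.3, 268.4]
eef_rot: [0.0, 0.173, 0.985, 0.0]
force: [-2.5, -0.1, 5.8]
grip_width: 15.4
finger_force: 21.2
[ -30.53585756 -141.95914513   95.40070012] 60.771196446702874 -0.45963068674663554
head 2.794 rot_z share -0.1426 (q6 0.07) | shift after rot [-0.0187, 0.0898, 0.0047] tilt [-0.0, 0.0, -1.0]
```

```bash
python3 -m handwheel '{"delta_pos":[[0.0013,-0.0224,-0.003],[0.0013,-0.0224,-0.003],[0.0013,-0.0224,0],[0.0013,-0.0224,0],[0.0013,-0.0224,0],[0.0013,-0.0224,0],[0.0013,-0.0224,0],[0.0013,-0.0224,0],[0.0013,-0.0224,0],[0.0013,-0.0224,0],[0,0,0],[0,0,0]],"rot":[[0,0,0.0357],[0,0,0.0357],[0,0,0.0357],[0,0,0.0357],[0,0,0.0357],[0,0,0.0357],[0,0,0.0357],[0,0,0.0357],[0,0,0.0357],[0,0,0.0357],[0,0,0],[0,0,0]]}'
python3 -c "
from h import *
t=w2c(tip());d=t[:2]-[-85,-115];print(t,np.hypot(*d),np.arctan2(*d[::-1]))"
```

```text
time_s: 24.75
ee_pos: [503.8, -198.6, 268.7]
eef_rot: [-0.001, 0.669, 0.743, 0.0]
force: [0.6, 2.6, -6.6]
grip_width: 15.1
finger_force: 20.0
[ -85.28932359 -174.73110344   95.71531813] 59.73180413962015 -1.575640056625941
```

```bash
python3 -m handwheel '{"delta_pos":[[0,0,0],[0,0,0],[0,0,0],[0,0,-0.06],[0,0,-0.1],[0,0,-0.1],[0,0,0],[0,0,0]],"rot":[[0,0,0],[0,0,0],[0,0,0],[0,0,0],[0,0,0],[0,0,0],[0,0,0],[0,0,0]]}' 0.45
python3 -c "
from h import *
print(w2c(tip()));plan(c2w(-55,0,123),YAW+np.pi/2,L=155)
t=eyes.capture('top'); q=eyes.capture('scene')
for p in(q,t):
  for n in('hasp_knob','lid_handle'): print(n,[(np.round(w2c(d['at']),1),round(d['conf'],2)) for d in eyes.mark_of(p,n)])
"
```

```text
time_s: 25.42
ee_pos: [505.6, -199.7, 350.1]
eef_rot: [0.003, 0.67, 0.742, 0.001]
force: [0.5, 0.1, -0.6]
grip_width: 38.7
finger_force: 0.0
[ -82.62130678 -176.65535864  177.08600783]
head 1.672 rot_z share 0.0005 (q6 1.09) | shift after rot [0.588, 0.0937, 0.2392] tilt [-0.003, 0.005, -1.0]
hasp_knob [(array([ -88.6, -178.2,  111.2]), 0.76)]
lid_handle [(array([-55.4,  -1. , 122.3]), 0.86)]
hasp_knob [(array([ -87.1, -177.2,  107.2]), 0.61)]
lid_handle [(array([-53.4,  -4.2, 122.4]), 0.69)]
```

```bash
python3 -m handwheel '{"delta_pos":[[0.1176,0.0187,0],[0.1176,0.0187,0],[0.1176,0.0187,0],[0.1176,0.0187,0],[0.1146,0.0187,0],[0,0,0],[0,0,0.08],[0,0,0.08],[0,0,0.075],[0,0,0],[0,0,0]],"rot":[[0,0,0],[0,0,0],[0,0,0],[0,0,0],[0,0,0],[0,0,0],[0,0,0],[0,0,0],[0,0,0],[0,0,0],[0,0,0]]}' 0.45
python3 -c "
from h import *
print(w2c(tip()));plan(c2w(-55,0,123),YAW+np.pi/2,L=155)"
python3 -m handwheel '{"delta_pos":[[0,0,0],[0,0,0],[0,0,0],[0,0,0],[0,0,0],[0,0,0]],"rot":[[0,0,0],[0,0,0],[0,0,0],[0,0,0],[0,0,0],[0,0,0]]}' 0.0 30
python3 - <<'E'
from h import *
t=w2c(tip()); print(t)
# arc rows: tool y = +case x, tool z = down; 
g=np.array([t[0],t[2]-18+36]); 
h=np.array([70,75.]); v=np.array([-55,123])-h
prev=v
for k in range(1,17):
    a=np.radians(90*k/16); n=np.array([v[0]*np.cos(a)+v[1]*np.sin(a),-v[0]*np.sin(a)+v[1]*np.cos(a)]); d=(n-prev)/300; prev=n
    print(k,np.round([d[0],-d[1]],4))
E
```

```text
time_s: 26.63
ee_pos: [513.7, -22.0, 275.9]
eef_rot: [-0.001, 0.671, 0.742, -0.001]
force: [0.2, 0.4, 0.0]
grip_width: 38.2
finger_force: 0.0
[-58.2948524   -0.16995659 102.91556682]
head 1.671 rot_z share 0.0001 (q6 1.43) | shift after rot [0.0008, 0.0088, -0.007] tilt [0.0, -0.004, -1.0]
time_s: 27.13
ee_pos: [516.0, -21.9, 278.7]
eef_rot: [0.002, 0.671, 0.742, 0.001]
force: [5.0, -0.6, 5.5]
grip_width: 9.8
finger_force: 30.4
[-54.58875637  -0.52653149 105.66326328]
1 [ 0.0177 -0.0401]
2 [ 0.0215 -0.0381]
3 [ 0.0252 -0.0358]
4 [ 0.0286 -0.0332]
5 [ 0.0317 -0.0303]
6 [ 0.0345 -0.027 ]
7 [ 0.037  -0.0235]
8 [ 0.0391 -0.0198]
9 [ 0.0408 -0.0158]
10 [ 0.0422 -0.0117]
11 [ 0.0431 -0.0076]
12 [ 0.0437 -0.0033]
13 [0.0438 0.001 ]
14 [0.0435 0.0053]
15 [0.0428 0.0095]
16 [0.0416 0.0137]
```

```bash
python3 -m handwheel '{"delta_pos":[[0,0.009,-0.02],[0,0.009,-0.02],[0,0.0107,-0.019],[0,0.0107,-0.019],[0,0.0125,-0.018],[0,0.0125,-0.018],[0,0.0143,-0.0166],[0,0.0143,-0.0166],[0,0.0158,-0.0152],[0,0.0158,-0.0152],[0,0.0172,-0.0135],[0,0.0172,-0.0135]],"rot":[[0,0,0],[0,0,0],[0,0,0],[0,0,0],[0,0,0],[0,0,0],[0,0,0],[0,0,0],[0,0,0],[0,0,0],[0,0,0],[0,0,0]]}'
python3 -c "
from h import *
t=w2c(tip());d=np.array([t[0]-70,t[2]+18-75]);print(t,np.hypot(*d),159-np.degrees(np.arctan2(d[1],d[0])))"
python3 -m handwheel '{"delta_pos":[[0,0.0185,-0.0118],[0,0.0185,-0.0118],[0,0.0195,-0.01],[0,0.0195,-0.01],[0,0.0204,-0.008],[0,0.0204,-0.008],[0,0.0211,-0.006],[0,0.0211,-0.006],[0,0.0215,-0.0038],[0,0.0215,-0.0038],[0,0.0218,-0.0016],[0,0.0218,-0.0016]],"rot":[[0,0,0],[0,0,0],[0,0,0],[0,0,0],[0,0,0],[0,0,0],[0,0,0],[0,0,0],[0,0,0],[0,0,0],[0,0,0],[0,0,0]]}'
python3 -c "
from h import *
t=w2c(tip());d=np.array([t[0]-70,t[2]+18-75]);print(t,np.hypot(*d),159-np.degrees(np.arctan2(d[1],d[0])))"
python3 -m handwheel '{"delta_pos":[[0,0.0219,0.0005],[0,0.0219,0.0005],[0,0.0217,0.0026],[0,0.0217,0.0026],[0,0.0214,0.0047],[0,0.0214,0.0047],[0,0.0208,0.0068],[0,0.0208,0.0068],[0,0,0],[0,0,0]],"rot":[[0,0,0],[0,0,0],[0,0,0],[0,0,0],[0,0,0],[0,0,0],[0,0,0],[0,0,0],[0,0,0],[0,0,0]]}'
python3 -c "
from h import *
t=w2c(tip());d=np.array([t[0]-70,t[2]+18-75]);print(t,np.hypot(*d),159-np.degrees(np.arctan2(d[1],d[0])))
q=eyes.capture('scene');save(q,'l1.png',(180,100,440,320),3)"
```

```text
time_s: 28.13
ee_pos: [560.0, -17.3, 338.8]
eef_rot: [-0.002, 0.671, 0.742, -0.002]
force: [-11.7, -2.6, 5.1]
grip_width: 9.8
finger_force: 29.9
[-12.16390768  -0.24899936 165.76757039] 136.31321320855594 31.932304027545356
time_s: 29.13
ee_pos: [635.1, -9.5, 365.0]
eef_rot: [-0.0, 0.671, 0.742, 0.0]
force: [-5.1, -0.9, 6.0]
grip_width: 9.7
finger_force: 31.3
[6.44166892e+01 1.68433337e-01 1.91954473e+02] 135.0699196778426 66.63092095404566
time_s: 29.97
ee_pos: [687.7, -4.0, 354.3]
eef_rot: [0.0, 0.671, 0.742, 0.001]
force: [1.5, 2.1, 0.8]
grip_width: 9.8
finger_force: 32.4
[117.63166812   0.39448047 181.27958854] 133.09467283303619 89.96993969890741
```

View pics/l1.png

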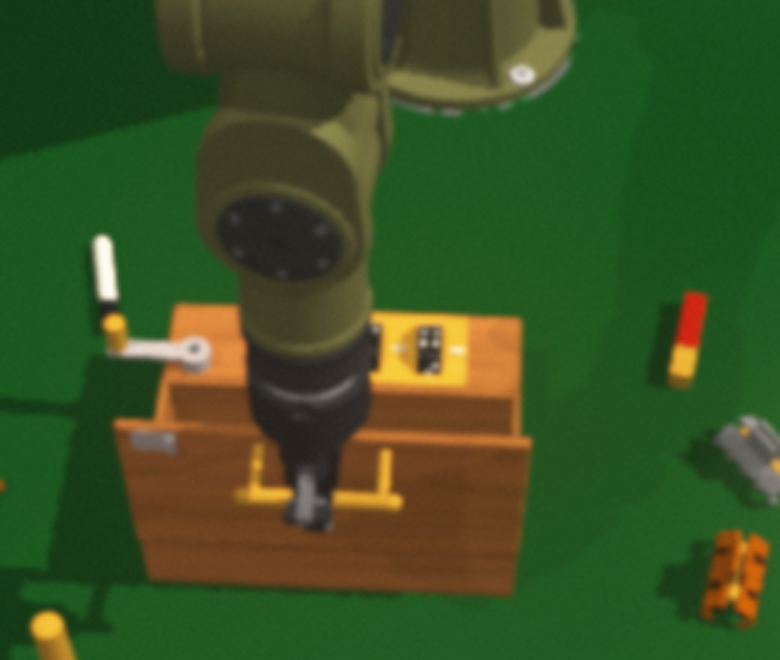

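The lid stands upright with its edge at (320,430) and the hasp knob out to the right side at (115,325). I release and head for the left clip.

```bash
python3 -m handwheel '{"delta_pos":[[0,0,0],[0,0,0],[0,0,0],[0,0,-0.04],[0,0,-0.1],[0,0,-0.1],[0,0,-0.05],[0,0,0],[0,0,0]],"rot":[[0,0,0],[0,0,0],[0,0,0],[0,0,0],[0,0,0],[0,0,0],[0,0,0],[0,0,0],[0,0,0]]}' 0.35
cat > clips.py <<'E'
from h import *
def clips():
    for n in("top","scene"):
        p=eyes.capture(n)
        for d in eyes.mark_of(p,"clip1")[:6]:
            u=project(p,np.array(d["at"])); print(n,"mark",np.round(d["at"],1),round(d["conf"],2))
        for m in eyes.masks_of(p,"clip1")[:6]:
            mm=m["pixels"]; c=p["pixels"][mm].mean(0)
            if c[0]-c[2]<60 or mm.sum()>900: continue
            q=np.argwhere(mm)[:,::-1].astype(np.float32)
            g=np.array([ray(p,x,15)[:2] for x in q],np.float32); (cx,cy),(w,h),a=cv2.minAreaRect(g)
            hd=a+(90 if h>w else 0); hd=(hd+90)%180-90
            print(n,"mask brown",np.round((cx,cy),1),"size",round(w),round(h),"heading %.3f"%np.radians(hd),round(m["conf"],2))
E
python3 -c "
from clips import *
clips();print(tip());plan((588,301,120),-0.14)"
```

```text
time_s: 30.77
ee_pos: [686.8, -4.6, 443.5]
eef_rot: [0.001, 0.671, 0.742, 0.001]
force: [-0.6, -0.0, -1.3]
grip_width: 29.9
finger_force: 0.0
top mark [5.834e+02 3.015e+02 3.000e-01] 0.92
top mark [4.765e+02 3.098e+02 4.000e-01] 0.77
top mark [ 6.210e+02 -3.097e+02 -3.000e-01] 0.62
top mark [714.9 302.8   4.7] 0.57
top mask brown [590.8 298.5] size 42 71 heading -0.150 0.71
top mask brown [ 625.9 -308.6] size 41 73 heading -0.310 0.71
scene mark [589.5 300.7  -0.9] 0.93
scene mark [713.3 306.6  -1. ] 0.84
scene mark [ 627.2 -308.2    1. ] 0.83
scene mark [474.8 308.5   3.6] 0.73
scene mask brown [591.3 298.8] size 39 77 heading -0.146 0.88
scene mask brown [ 624.2 -307.1] size 46 78 heading -0.254 0.87
[685.95681532  -4.48066446 267.21315052]
head 1.671 rot_z share -0.4235 (q6 1.46) | shift after rot [0.4666, 0.9636, 0.4887] tilt [0.0, -0.002, -1.0]
```

```bash
python3 -m handwheel '{"delta_pos":[[0,0,0],[0,0,0],[0,0,0],[0,0,0],[0,0,0],[0,0,0],[0,0,0],[0,0,0],[0,0,0],[0,0,0],[0,0,0]],"rot":[[0,0,-0.0385],[0,0,-0.0385],[0,0,-0.0385],[0,0,-0.0385],[0,0,-0.0385],[0,0,-0.0385],[0,0,-0.0385],[0,0,-0.0385],[0,0,-0.0385],[0,0,-0.0385],[0,0,-0.0385]]}' 0.5
python3 -m handwheel '{"delta_pos":[[0.0583,0.1204,0],[0.0583,0.1204,0],[0.0583,0.1204,0],[0.0583,0.1204,0],[0.0583,0.1204,0],[0.0583,0.1204,0],[0.0583,0.1204,0],[0.0583,0.1204,0],[0,0,0.1],[0,0,0.1],[0,0,0],[0,0,0]],"rot":[[0,0,0],[0,0,0],[0,0,0],[0,0,0],[0,0,0],[0,0,0],[0,0,0],[0,0,0],[0,0,0],[0,0,0],[0,0,0],[0,0,0]]}' 0.5
python3 -c "
from clips import *
print(tip());plan((588.5,300,110),-0.148);clips()"
```

```text
time_s: 31.98
ee_pos: [686.5, -4.5, 440.7]
eef_rot: [-0.001, 0.067, 0.998, -0.0]
force: [-0.1, 0.2, -0.3]
grip_width: 42.6
finger_force: 0.0
time_s: 32.98
ee_pos: [587.4, 300.9, 379.5]
eef_rot: [-0.002, 0.07, 0.998, -0.001]
force: [0.1, 0.5, 0.2]
grip_width: 42.7
finger_force: 0.0
[586.58691005 300.45572232 206.51723252]
head 3.002 rot_z share 0.0027 (q6 0.61) | shift after rot [-0.0055, -0.0014, 0.3217] tilt [0.004, -0.003, -1.0]
top mark [711.7 307.4   4.4] 0.93
top mark [5.878e+02 3.012e+02 2.000e-01] 0.79
top mark [ 625.1 -308.8   -2.9] 0.62
top mark [476.5 307.9  -1.2] 0.59
top mask brown [590.8 297.3] size 42 75 heading -0.150 0.97
scene mark [ 625.2 -308.    -1.4] 0.71
scene mark [474.3 310.2   5.2] 0.67
scene mark [591.4 300.5   1. ] 0.63
scene mark [ 7.110e+02  3.062e+02 -4.000e-01] 0.59
scene mask brown [ 623.8 -307.6] size 43 75 heading -0.249 0.74
scene mask brown [593.7 299.3] size 40 77 heading -0.135 0.72
```

```bash
python3 -m handwheel '{"delta_pos":[[-0.008,-0.001,0.1],[0,0,0.13],[0,0,0.13],[0,0,0.12],[0,0,0.08],[0,0,0.034],[0,0,0],[0,0,0]],"rot":[[0,0,0],[0,0,0],[0,0,0],[0,0,0],[0,0,0],[0,0,0],[0,0,0],[0,0,0]]}' 0.4
python3 -c "
from h import *
print(tip());plan((589.5,300,28),-0.148)"
python3 -m handwheel '{"delta_pos":[[0,0,0],[0,0,0],[0,0,0],[0,0,0],[0,0,0],[0,0,0]],"rot":[[0,0,0],[0,0,0],[0,0,0],[0,0,0],[0,0,0],[0,0,0]]}' 0.0 40
python3 -m handwheel '{"delta_pos":[[0,0,-0.03],[0,0,-0.06],[0,0,-0.1],[0,0,-0.12],[0,0,-0.12],[0,0,-0.1],[0,0,0],[0,0,0]],"rot":[[0,0,0],[0,0,0],[0,0,0],[0,0,0],[0,0,0],[0,0,0],[0,0,0],[0,0,0]]}' 
python3 -c "
from h import *
print(tip());plan(c2w(0,60,36),YAW); print(sensors.state()['grip_width'])"
```

```text
time_s: 33.95
ee_pos: [591.3, 300.7, 204.4]
eef_rot: [0.0, 0.07, 0.998, 0.0]
force: [1.3, -0.4, -0.0]
grip_width: 34.0
finger_force: 0.0
[591.50113198 300.78144896  31.43864155]
head 3.001 rot_z share 0.0025 (q6 0.61) | shift after rot [0.0057, -0.0032, 0.0115] tilt [-0.001, 0.001, -1.0]
time_s: 34.45
ee_pos: [592.0, 301.2, 206.1]
eef_rot: [0.002, 0.07, 0.998, 0.001]
force: [0.3, -0.1, 7.5]
grip_width: 13.2
finger_force: 41.0
time_s: 35.12
ee_pos: [591.3, 300.9, 366.0]
eef_rot: [0.002, 0.07, 0.998, 0.001]
force: [-0.2, -0.2, -0.6]
grip_width: 12.8
finger_force: 40.1
[592.19221866 301.35964585 193.0135627 ]
head 3.002 rot_z share -0.0763 (q6 0.61) | shift after rot [0.1753, -0.846, 0.5198] tilt [-0.005, 0.003, -1.0]
12.818395281882811
```

```bash
python3 -m handwheel '{"delta_pos":[[0,0,0],[0,0,0],[0.06,0,0],[0.06,-0.1,0],[0.055,-0.12,0],[0,-0.125,0],[0,-0.125,0],[0,-0.125,0],[0,-0.125,0],[0,-0.126,0],[0,0,0],[0,0,0]],"rot":[[0,0,-0.038],[0,0,-0.038],[0,0,0],[0,0,0],[0,0,0],[0,0,0],[0,0,0],[0,0,0],[0,0,0],[0,0,0],[0,0,0],[0,0,0]]}'
python3 -c "
from h import *
print(w2c(tip()));plan(c2w(0,60,39),YAW); print(sensors.state()['grip_width'])
p=eyes.capture('scene'); save(p,'c1.png',(220,120,400,320),3)"
```

```text
time_s: 36.12
ee_pos: [562.9, 40.9, 361.3]
eef_rot: [-0.001, -0.048, 0.999, 0.0]
force: [0.1, 0.8, -0.1]
grip_width: 12.9
finger_force: 40.1
[ -2.70650455  57.4467682  188.31778496]
head -3.047 rot_z share -0.0016 (q6 -0.02) | shift after rot [-0.0089, 0.0085, 0.4977] tilt [0.002, 0.0, -1.0]
12.94182941260487
```

View pics/c1.png

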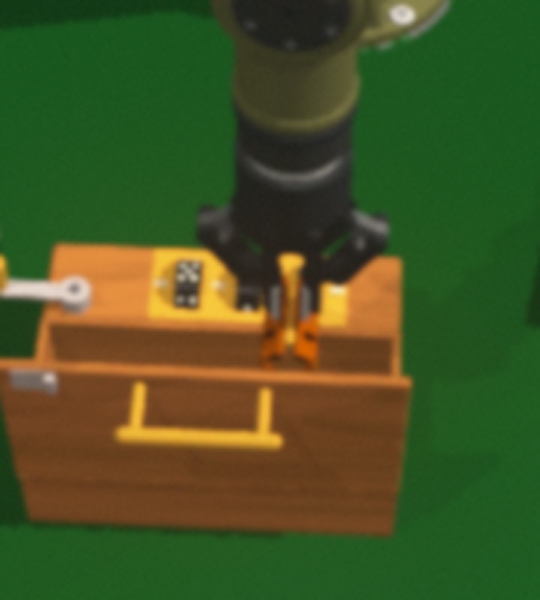

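The clip is held level at (290,340) over the opening. I lower it in and release.

```bash
python3 -m handwheel '{"delta_pos":[[-0.009,0.008,0.05],[0,0,0.1],[0,0,0.1],[0,0,0.1],[0,0,0.08],[0,0,0.05],[0,0,0.018],[0,0,0],[0,0,0]],"rot":[[0,0,0],[0,0,0],[0,0,0],[0,0,0],[0,0,0],[0,0,0],[0,0,0],[0,0,0],[0,0,0]]}'
python3 -c "
from h import *
print(w2c(tip()), sensors.state()['grip_width'])"
python3 -m handwheel '{"delta_pos":[[0,0,0],[0,0,0],[0,0,0],[0,0,0],[0,0,-0.05],[0,0,-0.1],[0,0,-0.12],[0,0,-0.12],[0,0,-0.12],[0,0,-0.1],[0,0,0],[0,0,0]],"rot":[[0,0,0],[0,0,0],[0,0,0],[0,0,0],[0,0,0],[0,0,0],[0,0,0],[0,0,0],[0,0,0],[0,0,0],[0,0,0],[0,0,0]]}' 0.4
python3 -c "
from clips import *
print(tip());clips(); plan((624,-308,120),-0.27)"
```

```text
time_s: 36.92
ee_pos: [565.7, 46.9, 212.8]
eef_rot: [-0.0, -0.05, 0.999, 0.0]
force: [0.9, -0.2, -1.2]
grip_width: 12.7
finger_force: 40.4
[ 0.88258018 63.1691256  39.84601809] 12.702449738019734
time_s: 37.92
ee_pos: [566.7, 45.5, 398.2]
eef_rot: [0.002, -0.049, 0.999, 0.0]
force: [0.9, -0.3, 0.3]
grip_width: 33.9
finger_force: 0.0
[567.49923738  45.53382998 225.19833562]
top mark [714.2 305.7   3.8] 0.77
top mark [ 4.759e+02  3.088e+02 -4.000e-01] 0.65
top mask brown [ 625.1 -308.1] size 41 75 heading -0.288 0.81
scene mark [7.098e+02 3.064e+02 6.000e-01] 0.97
scene mark [ 624.9 -307.8   -2.8] 0.87
scene mark [474.9 310.9   3.3] 0.7
scene mark [459.6  -5.9  91. ] 0.51
scene mask brown [ 624.5 -305.9] size 45 75 heading -0.211 0.84
head -3.043 rot_z share 0.1174 (q6 -0.02) | shift after rot [-0.5033, -1.0833, 0.3362] tilt [0.003, 0.0, -1.0]
```

```bash
python3 -m handwheel '{"delta_pos":[[0,0,0],[0,0,0],[0,0,0],[-0.0559,-0.1204,0],[-0.0559,-0.1204,0],[-0.0559,-0.1204,0],[-0.0559,-0.1204,0],[-0.0559,-0.1204,0],[-0.0559,-0.1204,0],[-0.0559,-0.1204,0],[-0.0559,-0.1204,0],[-0.0559,-0.1204,0]],"rot":[[0,0,0.039],[0,0,0.039],[0,0,0.039],[0,0,0],[0,0,0],[0,0,0],[0,0,0],[0,0,0],[0,0,0],[0,0,0],[0,0,0],[0,0,0]]}' 0.4
python3 -m handwheel '{"delta_pos":[[0,0,0.12],[0,0,0.12],[0,0,0],[0,0,0]],"rot":[[0,0,0],[0,0,0],[0,0,0],[0,0,0]]}'
python3 -c "
from clips import *
print(tip());clips(); plan((624.5,-308,31.5),-0.265)"
```

```text
time_s: 39.22
ee_pos: [624.9, -310.0, 394.7]
eef_rot: [-0.001, 0.134, 0.991, 0.0]
force: [0.8, -0.5, -0.6]
grip_width: 34.4
finger_force: 0.0
time_s: 39.55
ee_pos: [623.7, -307.5, 320.8]
eef_rot: [-0.003, 0.134, 0.991, 0.001]
force: [-0.3, -0.3, 0.8]
grip_width: 34.2
finger_force: 0.0
[ 622.62023874 -306.91482912  147.77118129]
top mark [556.3  47.3   2.3] 0.92
top mark [ 623.5 -307.3   -1.4] 0.75
top mark [473.1 308.8   2.8] 0.71
top mark [458.5  44.   88.4] 0.68
top mark [711.2 308.5   3.4] 0.63
top mask brown [ 624.9 -308. ] size 42 74 heading -0.316 0.86
top mask brown [565.6  46.6] size 70 39 heading 0.099 0.79
scene mark [ 6.266e+02 -3.061e+02  1.000e-01] 0.91
scene mark [474.9 311.6   0.8] 0.8
scene mark [684.5  -1.3 199.3] 0.41
scene mask brown [ 625.3 -307.1] size 43 77 heading -0.233 0.69
head 2.874 rot_z share -0.0009 (q6 -0.19) | shift after rot [0.0059, -0.0015, 0.4062] tilt [-0.004, -0.001, -1.0]
```

```bash
python3 -m handwheel '{"delta_pos":[[0,0,0.1],[0,0,0.13],[0,0,0.1],[0,0,0.05],[0,0,0.024],[0,0,0],[0,0,0],[0,0,0]],"rot":[[0,0,0],[0,0,0],[0,0,0],[0,0,0],[0,0,0],[0,0,0],[0,0,0],[0,0,0]]}' 0.4
python3 -c "
from h import *
print(tip())"
python3 -m handwheel '{"delta_pos":[[0,0,0],[0,0,0],[0,0,0],[0,0,0],[0,0,0],[0,0,0]],"rot":[[0,0,0],[0,0,0],[0,0,0],[0,0,0],[0,0,0],[0,0,0]]}' 0.0 40
python3 -m handwheel '{"delta_pos":[[0,0,-0.03],[0,0,-0.06],[0,0,-0.1],[0,0,-0.12],[0,0,-0.12],[0,0,-0.1],[0,0,0],[0,0,0]],"rot":[[0,0,0],[0,0,0],[0,0,0],[0,0,0],[0,0,0],[0,0,0],[0,0,0],[0,0,0]]}' 
python3 -c "
from h import *
print(tip());plan(c2w(0,-60,39),YAW); print(sensors.state()['grip_width'])"
```

```text
time_s: 40.52
ee_pos: [626.2, -308.5, 205.0]
eef_rot: [0.002, 0.134, 0.991, -0.001]
force: [0.2, 0.2, -0.1]
grip_width: 34.2
finger_force: 0.0
[ 626.80373458 -308.74267695   32.04782966]
time_s: 41.02
ee_pos: [625.9, -308.4, 204.5]
eef_rot: [0.001, 0.134, 0.991, -0.0]
force: [-1.2, -1.3, 6.3]
grip_width: 12.8
finger_force: 43.2
time_s: 41.68
ee_pos: [625.8, -308.3, 365.1]
eef_rot: [0.002, 0.134, 0.991, -0.001]
force: [-0.0, 0.3, -0.8]
grip_width: 12.7
finger_force: 42.4
[ 626.59526359 -308.70650052  192.07921057]
head 2.873 rot_z share -0.1173 (q6 -0.19) | shift after rot [0.087, 0.7882, 0.5091] tilt [-0.005, -0.001, -1.0]
12.733596481611382
```

```bash
python3 -m handwheel '{"delta_pos":[[0,0,0],[0,0,0],[0,0,0],[0.087,0,0],[0,0.1126,0],[0,0.1126,0],[0,0.1126,0],[0,0.1126,0],[0,0.1126,0],[0,0.1126,0],[0,0.1126,0],[0,0,0]],"rot":[[0,0,-0.039],[0,0,-0.039],[0,0,-0.039],[0,0,0],[0,0,0],[0,0,0],[0,0,0],[0,0,0],[0,0,0],[0,0,0],[0,0,0],[0,0,0]]}'
python3 -c "
from h import *
print(w2c(tip()));plan(c2w(0,-60,39),YAW); print(sensors.state()['grip_width'])
p=eyes.capture('scene'); save(p,'c2.png',(200,150,360,310),3)"
```

```text
time_s: 42.68
ee_pos: [574.3, -70.4, 360.3]
eef_rot: [-0.002, -0.052, 0.999, 0.002]
force: [-0.3, 0.0, -0.5]
grip_width: 12.8
finger_force: 42.4
[ -2.65041294 -53.84948089 187.3139533 ]
head -3.037 rot_z share 0.0013 (q6 -0.23) | shift after rot [-0.0086, -0.0202, 0.4943] tilt [0.003, 0.003, -1.0]
12.842385960699145
```

View pics/c2.png

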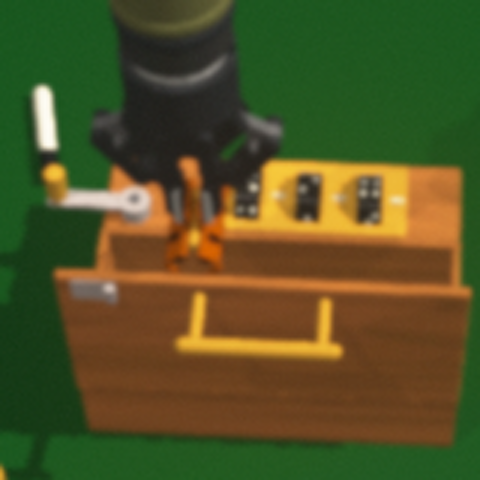

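The second clip is held over the case at (193,240). I lower it in.

```bash
python3 -m handwheel '{"delta_pos":[[-0.008,-0.01,0.05],[0,0,0.1],[0,0,0.1],[0,0,0.1],[0,0,0.08],[0,0,0.05],[0,0,0.014],[0,0,0],[0,0,0]],"rot":[[0,0,0],[0,0,0],[0,0,0],[0,0,0],[0,0,0],[0,0,0],[0,0,0],[0,0,0],[0,0,0]]}'
python3 -c "
from h import *
print(w2c(tip()), sensors.state()['grip_width'])"
python3 -m handwheel '{"delta_pos":[[0,0,0],[0,0,0],[0,0,0],[0,0,0],[0,0,-0.05],[0,0,-0.1],[0,0,-0.12],[0,0,-0.12],[0,0,-0.12],[0,0,-0.12],[0,0,-0.08],[0,0,0]],"rot":[[0,0,0],[0,0,0],[0,0,0],[0,0,0],[0,0,0],[0,0,0],[0,0,0],[0,0,0],[0,0,0],[0,0,0],[0,0,0],[0,0,0]]}' 0.4
python3 -c "
from h import *
print(w2c(tip()));plan(c2w(118,0,200+70),YAW+np.pi/2,L=155)"
```

```text
time_s: 43.48
ee_pos: [578.6, -78.6, 213.5]
eef_rot: [-0.0, -0.049, 0.999, -0.0]
force: [-0.5, -0.2, 0.2]
grip_width: 13.2
finger_force: 42.4
[  1.24020936 -63.09111522  40.52289311] 13.220565302746238
time_s: 44.48
ee_pos: [579.8, -78.1, 433.3]
eef_rot: [0.005, -0.05, 0.999, -0.001]
force: [0.4, -0.9, 0.4]
grip_width: 33.8
finger_force: 0.0
[  4.27985989 -63.13406865 260.27568481]
head -3.043 rot_z share 0.4997 (q6 -0.23) | shift after rot [0.2093, 0.3848, 0.0246] tilt [-0.01, -0.002, -1.0]
```

```bash
python3 -m handwheel '{"delta_pos":[[0,0,0],[0,0,0],[0,0,0],[0,0,0],[0,0,0],[0,0,0],[0,0,0],[0,0,0],[0,0,0],[0,0,0],[0,0,0],[0,0,0]],"rot":[[0,0,0.0385],[0,0,0.0385],[0,0,0.0385],[0,0,0.0385],[0,0,0.0385],[0,0,0.0385],[0,0,0.0385],[0,0,0.0385],[0,0,0.0385],[0,0,0.0385],[0,0,0.0385],[0,0,0.0385]]}' 0.35
python3 -m handwheel '{"delta_pos":[[0,0,0],[0.053,0.097,0],[0.053,0.097,0],[0.053,0.097,0],[0.052,0.096,0],[0,0,0],[0,0,0]],"rot":[[0,0,0.0385],[0,0,0],[0,0,0],[0,0,0],[0,0,0],[0,0,0],[0,0,0]]}'
python3 -c "
from h import *
print(w2c(tip()));plan(c2w(118,0,200),YAW+np.pi/2,L=155)
for n in('top','scene'):
  p=eyes.capture(n); print(n,[(np.round(w2c(d['at']),1),round(d['conf'],2)) for d in eyes.mark_of(p,'lid_handle')])
  print([(np.round(w2c(d['at']),1),round(d['conf'],2)) for d in eyes.mark_of(p,'clip1')])
"
```

```text
time_s: 45.48
ee_pos: [578.3, -77.9, 426.0]
eef_rot: [-0.0, 0.628, 0.778, -0.0]
force: [0.3, 0.0, 0.4]
grip_width: 30.0
finger_force: 0.0
time_s: 46.07
ee_pos: [688.7, -2.6, 424.6]
eef_rot: [-0.001, 0.671, 0.741, -0.001]
force: [-0.6, -0.1, 0.1]
grip_width: 30.0
finger_force: 0.0
[118.11439672   1.62973143 251.63600434]
head 1.670 rot_z share -0.0002 (q6 1.47) | shift after rot [-0.0054, -0.0011, 0.2321] tilt [0.0, -0.002, -1.0]
top []
[(array([171.2, 305.9,  -1.5]), 0.93)]
scene [(array([113.8,   0.5, 201.2]), 0.7)]
[(array([-63.1, 335. ,   2.1]), 0.96), (array([170.8, 308.1,   3.2]), 0.57)]
```

```bash
python3 -m handwheel '{"delta_pos":[[0,0,0.06],[0,0,0.06],[0,0,0.06],[0,0,0.052],[0,0,0],[0,0,0]],"rot":[[0,0,0],[0,0,0],[0,0,0],[0,0,0],[0,0,0],[0,0,0]]}'
python3 -m handwheel '{"delta_pos":[[0,0,0],[0,0,0],[0,0,0],[0,0,0],[0,0,0],[0,0,0]],"rot":[[0,0,0],[0,0,0],[0,0,0],[0,0,0],[0,0,0],[0,0,0]]}' 0 30
python3 -m handwheel '{"delta_pos":[[0,-0.0208,-0.0068],[0,-0.0208,-0.0068],[0,-0.0214,-0.0047],[0,-0.0214,-0.0047],[0,-0.0217,-0.0026],[0,-0.0217,-0.0026],[0,-0.0219,-0.0005],[0,-0.0219,-0.0005]],"rot":[[0,0,0],[0,0,0],[0,0,0],[0,0,0],[0,0,0],[0,0,0],[0,0,0],[0,0,0]]}'
python3 -c "
from h import *
t=w2c(tip());d=np.array([t[0]-70,t[2]+18-75]);print(t,np.hypot(*d),159-np.degrees(np.arctan2(d[1],d[0])))"
```

```text
time_s: 46.87
ee_pos: [687.2, -4.2, 356.7]
eef_rot: [-0.001, 0.672, 0.74, -0.001]
force: [-0.8, 0.2, 0.6]
grip_width: 30.1
finger_force: 0.0
time_s: 47.37
ee_pos: [688.4, -3.9, 358.5]
eef_rot: [0.001, 0.672, 0.741, 0.001]
force: [0.0, -1.0, 5.9]
grip_width: 9.8
finger_force: 29.6
time_s: 48.03
ee_pos: [637.2, -9.1, 367.1]
eef_rot: [0.002, 0.672, 0.741, 0.001]
force: [2.2, -2.7, 3.4]
grip_width: 9.8
finger_force: 31.1
[6.72151543e+01 8.14436866e-03 1.94102952e+02] 137.13123212388126 67.83636374494826
```

```bash
python3 -m handwheel '{"delta_pos":[[0,-0.0218,0.0025],[0,-0.0218,0.0025],[0,-0.0215,0.0045],[0,-0.0215,0.0045],[0,-0.0211,0.0065],[0,-0.0211,0.0065],[0,-0.0204,0.008],[0,-0.0204,0.008],[0,-0.0195,0.01],[0,-0.0195,0.01],[0,-0.0185,0.0118],[0,-0.0185,0.0118]],"rot":[[0,0,0],[0,0,0],[0,0,0],[0,0,0],[0,0,0],[0,0,0],[0,0,0],[0,0,0],[0,0,0],[0,0,0],[0,0,0],[0,0,0]]}'
python3 -c "
from h import *
t=w2c(tip());d=np.array([t[0]-70,t[2]+18-75]);print(t,np.hypot(*d),159-np.degrees(np.arctan2(d[1],d[0])))"
python3 -m handwheel '{"delta_pos":[[0,-0.0172,0.0135],[0,-0.0172,0.0135],[0,-0.0158,0.0152],[0,-0.0158,0.0152],[0,-0.0143,0.0166],[0,-0.0143,0.0166],[0,-0.0125,0.018],[0,-0.0125,0.018],[0,0,0],[0,0,0]],"rot":[[0,0,0],[0,0,0],[0,0,0],[0,0,0],[0,0,0],[0,0,0],[0,0,0],[0,0,0],[0,0,0],[0,0,0]]}'
python3 -c "
from h import *
t=w2c(tip());d=np.array([t[0]-70,t[2]+18-75]);print(t,np.hypot(*d),159-np.degrees(np.arctan2(d[1],d[0])));plan(c2w(-55,0,123),L=155)"
```

```text
time_s: 49.03
ee_pos: [562.9, -16.6, 339.4]
eef_rot: [0.001, 0.672, 0.74, -0.001]
force: [3.3, -4.6, 1.8]
grip_width: 9.6
finger_force: 32.1
[-8.16461621e+00 -1.51584758e-01  1.66429511e+02] 134.47871600860614 33.46208647945903
time_s: 49.87
ee_pos: [526.8, -20.0, 300.3]
eef_rot: [-0.0, 0.672, 0.74, -0.001]
force: [3.1, -5.0, -6.2]
grip_width: 9.9
finger_force: 31.0
[-44.75176727   0.19580236 127.32204469] 134.58513313952915 10.50075184248314
head 1.668 rot_z share 0.0000 (q6 1.44) | shift after rot [-0.0016, -0.0352, 0.0745] tilt [-0.002, -0.002, -1.0]
```

```bash
python3 -m handwheel '{"delta_pos":[[0,-0.0105,0.017],[0,-0.01,0.018],[0,-0.009,0.018],[0,0,0.005],[0,0,0],[0,0,0]],"rot":[[0,0,0],[0,0,0],[0,0,0],[0,0,0],[0,0,0],[0,0,0]]}'
python3 -m handwheel '{"delta_pos":[[0,0,0.008],[0,0,0],[0,0,0]],"rot":[[0,0,0],[0,0,0],[0,0,0]]}'
python3 -c "
from h import *
t=w2c(tip());d=np.array([t[0]-70,t[2]+18-75]);print(t,np.hypot(*d),159-np.degrees(np.arctan2(d[1],d[0])));plan(c2w(-55,0,123),L=155)"
```

```text
time_s: 50.37
ee_pos: [518.1, -20.8, 283.2]
eef_rot: [0.0, 0.672, 0.741, -0.001]
force: [2.4, -5.2, -3.5]
grip_width: 9.9
finger_force: 31.0
time_s: 50.62
ee_pos: [517.5, -20.8, 280.8]
eef_rot: [-0.001, 0.672, 0.741, -0.002]
force: [-0.2, -5.2, -0.7]
grip_width: 9.7
finger_force: 31.4
[-54.29248374   0.33642114 107.77609916] 134.26404493216057 1.2210496862046227
head 1.668 rot_z share 0.0000 (q6 1.43) | shift after rot [-0.002, -0.0042, 0.0093] tilt [-0.001, -0.003, -1.0]
```

```bash
python3 -m handwheel '{"delta_pos":[[0,0,0.006],[0,0,0.006],[0,0,0],[0,0,0]],"rot":[[0,0,0],[0,0,0],[0,0,0],[0,0,0]]}'
python3 -m handwheel '{"delta_pos":[[0,0,0],[0,0,0],[0,0,0],[0,0,0],[0,0,-0.04],[0,0,-0.1],[0,0,0],[0,0,0]],"rot":[[0,0,0],[0,0,0],[0,0,0],[0,0,0],[0,0,0],[0,0,0],[0,0,0],[0,0,0]]}' 0.4
python3 -m handwheel '{"delta_pos":[[0,0,0],[0,0,0],[0,0,0],[0,0,0],[0,0,0.02],[0,0,0],[0,0,0]],"rot":[[0,0,0],[0,0,0],[0,0,0],[0,0,0],[0,0,0],[0,0,0],[0,0,0]]}' 0
python3 -c "
from h import *
print(w2c(tip()));plan(c2w(-55,0,128),L=173)"
```

```text
time_s: 50.95
ee_pos: [517.1, -20.8, 279.6]
eef_rot: [-0.0, 0.672, 0.741, -0.002]
force: [-8.9, -5.3, 21.2]
grip_width: 9.9
finger_force: 33.6
time_s: 51.62
ee_pos: [519.5, -20.1, 321.4]
eef_rot: [0.001, 0.672, 0.741, 0.001]
force: [0.4, 0.1, 0.1]
grip_width: 33.9
finger_force: 0.0
time_s: 52.2
ee_pos: [518.5, -20.2, 313.5]
eef_rot: [-0.001, 0.672, 0.741, -0.0]
force: [0.4, 0.1, -0.3]
grip_width: 0.2
finger_force: 0.0
[-52.93100867   1.05776994 140.52144665]
head 1.668 rot_z share 0.0000 (q6 1.43) | shift after rot [-0.0034, -0.0076, 0.0417] tilt [0.0, -0.001, -1.0]
```

```bash
python3 -m handwheel '{"delta_pos":[[0,-0.006,0.02],[0,0,0.017],[0,0,0],[0,0,0]],"rot":[[0,0,0],[0,0,0],[0,0,0],[0,0,0]]}'
python3 -m handwheel '{"delta_pos":[[0,0,0.006],[0,0,0],[0,0,0]],"rot":[[0,0,0],[0,0,0],[0,0,0]]}'
python3 -c "
from h import *
print(w2c(tip()))"
python3 -m handwheel '{"delta_pos":[[0,0,-0.1],[0,0,-0.1],[0,0,0]],"rot":[[0,0,0],[0,0,0],[0,0,0]]}' 0.4
python3 -c "
from h import *
print(w2c(tip()));plan(c2w(-85,-175,150),YAW+np.pi/2,L=155)
for n in('top','scene'):
  p=eyes.capture(n); print(n,[(np.round(w2c(d['at']),1),round(d['conf'],2)) for d in eyes.mark_of(p,'hasp_knob')])
"
```

```text
time_s: 52.53
ee_pos: [516.9, -20.4, 302.8]
eef_rot: [-0.0, 0.672, 0.741, -0.0]
force: [-0.1, 0.5, -0.2]
grip_width: 0.2
finger_force: 0.0
time_s: 52.78
ee_pos: [517.0, -20.4, 302.2]
eef_rot: [0.0, 0.672, 0.741, 0.0]
force: [-3.2, -0.1, 10.1]
grip_width: 0.2
finger_force: 4.6
[-54.14226862   0.95982814 129.22885687]
time_s: 53.03
ee_pos: [518.8, -20.5, 366.4]
eef_rot: [0.003, 0.672, 0.741, 0.002]
force: [0.9, -0.6, 0.5]
grip_width: 33.6
finger_force: 0.0
[-51.12710843   0.57154775 193.42934364]
head 1.668 rot_z share -0.0008 (q6 1.43) | shift after rot [-0.5856, -0.1102, 0.2045] tilt [-0.001, 0.007, -1.0]
top []
scene [(array([ -85.8, -178.6,  108.2]), 0.72), (array([ -78.4, -113.5,   88.5]), 0.21)]
```

```bash
python3 -m handwheel '{"delta_pos":[[-0.1171,-0.022,0],[-0.1171,-0.022,0],[-0.1171,-0.022,0],[-0.1171,-0.022,0],[-0.1171,-0.022,0],[0,0,0.1],[0,0,0.05],[0,0,0],[0,0,0]],"rot":[[0,0,0],[0,0,0],[0,0,0],[0,0,0],[0,0,0],[0,0,0],[0,0,0],[0,0,0],[0,0,0]]}' 0.35
python3 -c "
from h import *
print(w2c(tip()));plan(c2w(-85.3,-175.2,114),YAW+np.pi/2,L=155)
p=eyes.capture('scene'); u,v=map(int,project(p,c2w(-85,-175,120))); save(p,'k2.png',(u-40,v-50,u+60,v+50),5)"
```

```text
time_s: 53.98
ee_pos: [500.2, -198.2, 314.6]
eef_rot: [-0.002, 0.672, 0.741, -0.001]
force: [0.3, -0.1, 1.3]
grip_width: 30.0
finger_force: 0.0
[ -89.27656371 -173.85439515  141.57941418]
head 1.668 rot_z share -0.0009 (q6 1.10) | shift after rot [-0.0036, 0.0116, 0.1519] tilt [0.002, -0.004, -1.0]
```

View pics/k2.png

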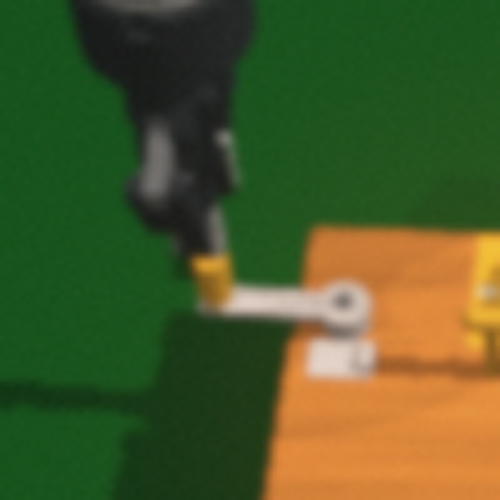

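The lid is shut and the fingers are over the knob at (210,275). I descend, grip and swing the hasp back.

```bash
python3 -m handwheel '{"delta_pos":[[-0.003,0.01,0],[0,0,0],[0,0,0.05],[0,0,0.05],[0,0,0.046],[0,0,0],[0,0,0]],"rot":[[0,0,0],[0,0,0],[0,0,0],[0,0,0],[0,0,0],[0,0,0],[0,0,0]]}' 
python3 -m handwheel '{"delta_pos":[[0,0,0],[0,0,0],[0,0,0],[0,0,0],[0,0,0]],"rot":[[0,0,0],[0,0,0],[0,0,0],[0,0,0],[0,0,0]]}' 0.1 20
python3 -m handwheel '{"delta_pos":[[0.0013,0.0224,0],[0.0013,0.0224,0],[0.0013,0.0224,0],[0.0013,0.0224,0],[0.0013,0.0224,0],[0.0013,0.0224,0],[0,0,0],[0,0,0]],"rot":[[0,0,-0.0357],[0,0,-0.0357],[0,0,-0.0357],[0,0,-0.0357],[0,0,-0.0357],[0,0,-0.0357],[0,0,0],[0,0,0]]}'
python3 -c "
from h import *
t=w2c(tip());d=t[:2]-[-85,-115];print(t,np.hypot(*d),np.arctan2(*d[::-1]))"
```

```text
time_s: 54.62
ee_pos: [504.4, -198.7, 272.9]
eef_rot: [-0.0, 0.672, 0.741, -0.0]
force: [-0.3, -0.3, 0.7]
grip_width: 29.9
finger_force: 0.0
time_s: 55.03
ee_pos: [504.9, -199.2, 273.8]
eef_rot: [0.001, 0.672, 0.741, 0.0]
force: [-1.2, 1.3, 6.2]
grip_width: 14.9
finger_force: 21.5
time_s: 55.7
ee_pos: [541.2, -182.1, 273.8]
eef_rot: [0.001, 0.389, 0.921, 0.0]
force: [0.4, 1.1, 6.4]
grip_width: 15.0
finger_force: 21.5
[ -45.84506236 -162.4298733   100.79591719] 61.503674876590715 -0.8806790701296293
```

```bash
python3 -m handwheel '{"delta_pos":[[0.0013,0.0224,0],[0.0013,0.0224,0],[0.0013,0.0224,0],[0.0013,0.0224,0],[0.0013,0.0224,0],[0.0013,0.0224,0],[0.0013,0.0224,0],[0,0.018,0],[0,0,0],[0,0,0]],"rot":[[0,0,-0.0357],[0,0,-0.0357],[0,0,-0.0357],[0,0,-0.0357],[0,0,-0.0357],[0,0,-0.0357],[0,0,-0.0357],[0,0,-0.0357],[0,0,0],[0,0,0]]}'
python3 -c "
from h import *
t=w2c(tip());d=t[:2]-[-85,-115];print(t,np.hypot(*d),np.arctan2(*d[::-1]))"
python3 -m handwheel '{"delta_pos":[[0,0.006,0],[0,0.003,0],[0,0,0]],"rot":[[0,0,0],[0,0,0],[0,0,0]]}'
python3 -c "
from h import *
t=w2c(tip());d=t[:2]-[-85,-115];print(t,np.hypot(*d),np.arctan2(*d[::-1]))"
```

```text
time_s: 56.53
ee_pos: [559.3, -134.3, 273.8]
eef_rot: [0.001, -0.049, 0.999, 0.0]
force: [0.8, 2.5, 5.7]
grip_width: 15.2
finger_force: 21.4
[ -22.96774108 -116.51352767  100.7913954 ] 62.05072048300345 -0.024394201659911137
time_s: 56.78
ee_pos: [559.2, -132.5, 273.8]
eef_rot: [0.001, -0.048, 0.999, -0.001]
force: [0.5, -2.2, 6.2]
grip_width: 15.0
finger_force: 21.5
[ -22.93441448 -115.0923258   100.77593983] 62.06565419456642 -0.0014875511432463195
```

```bash
python3 -m handwheel '{"delta_pos":[[0,0.004,0],[0,0,0],[0,0,0]],"rot":[[0,0,0],[0,0,0],[0,0,0]]}'
python3 -m handwheel '{"delta_pos":[[0,0.004,0],[0,0,0],[0,0,0]],"rot":[[0,0,0],[0,0,0],[0,0,0]]}'
python3 -c "
from h import *
t=w2c(tip());d=t[:2]-[-85,-115];print(t,np.hypot(*d),np.arctan2(*d[::-1]))"
```

```text
time_s: 57.03
ee_pos: [559.2, -131.7, 273.8]
eef_rot: [0.002, -0.048, 0.999, -0.002]
force: [2.0, -4.7, 5.7]
grip_width: 14.8
finger_force: 21.5
time_s: 57.28
ee_pos: [559.2, -131.3, 273.8]
eef_rot: [0.002, -0.048, 0.999, -0.003]
force: [3.2, -7.6, 4.0]
grip_width: 15.1
finger_force: 21.5
[ -22.78815924 -114.43724399  100.76495258] 62.2143859984116 0.009045555626056193
```

The hasp is firmly against its catch. I release it, back off and check.

```bash
python3 -m handwheel '{"delta_pos":[[0,0,0],[0,0,0],[0,0,0],[0,0,0],[0,0,-0.05],[0,0,-0.1],[0,0,-0.12],[0,0,-0.05],[0,0,0]],"rot":[[0,0,0],[0,0,0],[0,0,0],[0,0,0],[0,0,0],[0,0,0],[0,0,0],[0,0,0],[0,0,0]]}' 0.35
python3 -m handwheel '{"delta_pos":[[0,-0.12,0],[0,-0.12,0],[0,-0.12,0],[0,-0.12,0],[0,-0.12,0],[0.1,0,0],[0.1,0,0],[0.1,0,0],[0,0,0],[0,0,0]],"rot":[[0,0,0],[0,0,0],[0,0,0],[0,0,0],[0,0,0],[0,0,0],[0,0,0],[0,0,0],[0,0,0],[0,0,0]]}'
python3 -c "
from wh import *
from clips import clips
look('w3.png'); clips()
p=eyes.capture('top'); q=eyes.capture('scene')
for x in(p,q): print([(np.round(w2c(d['at']),1),round(d['conf'],2)) for d in eyes.mark_of(x,'hasp_knob')])
a=cv2.resize(p['pixels'][130:350,160:520],(800,489)); w=cv2.imread('pics/w3.png')[:290,:390,::-1]
a[:290//2,:195]=cv2.resize(w,(195,145)); cv2.imwrite('pics/f.png',a[:,:,::-1])
b=cv2.resize(w,(536,400),interpolation=cv2.INTER_AREA); s=cv2.resize(q['pixels'][150:320,100:480],(800,358))
o=np.zeros((600,800,3),np.uint8);o[:358]=s;o[358:600,:325]=cv2.resize(w,(325,242));o[358:600,330:800]=cv2.resize(p['pixels'][170:300,240:492],(470,242));cv2.imwrite('pics/f.png',o[:,:,::-1])"
```

```text
time_s: 58.03
ee_pos: [559.3, -129.7, 372.8]
eef_rot: [0.003, -0.048, 0.999, -0.001]
force: [0.0, -1.4, 0.9]
grip_width: 30.2
finger_force: 0.0
time_s: 58.87
ee_pos: [484.4, -317.4, 367.6]
eef_rot: [-0.001, -0.048, 0.999, 0.001]
force: [-0.0, -0.2, -0.6]
grip_width: 29.8
finger_force: 0.0
top mark [478.6 309.8   2.4] 0.68
top mark [710.9 305.7   2.1] 0.56
scene mark [471.8 309.7   2.3] 0.97
scene mark [714.7 307.1   0.9] 0.67
[(array([ -22.4, -115.1,  108.4]), 0.73)]
[(array([ -26.5, -117.8,  107.2]), 0.64)]
```

View pics/f.png

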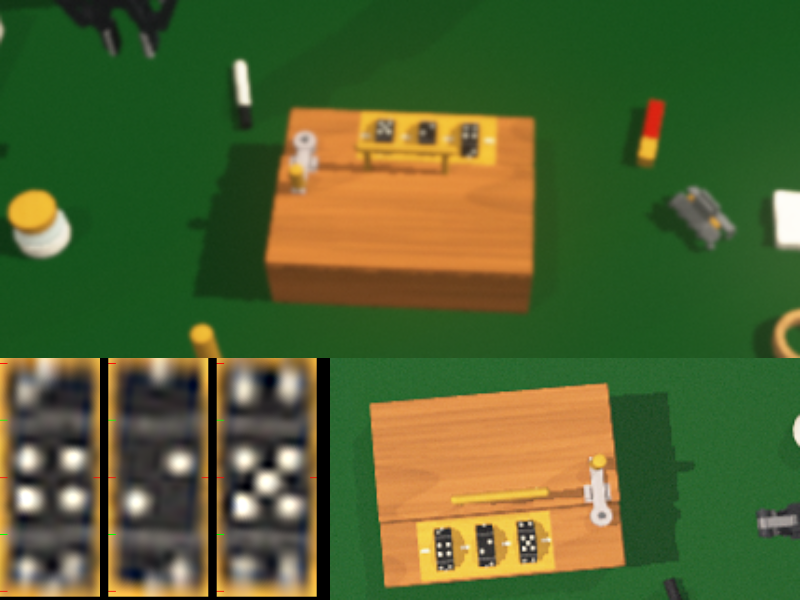

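The lid is shut with the hasp over it at (598,490). The wheels read 4-2-5, centred, only grey clips remain on the table, and the arm is clear.

```bash
python3 -c "
from rig import sign_off
print(sign_off())"
```

```text
the job is handed in; nothing more can be done
None
```

I handed the job in at about 59 s: the wheels read 4-2-5, both tortoiseshell clips are in the case, and the lid is shut with the hasp back on its catch. I left the grey look-alikes and everything else alone. The hand-in gave no verdict.

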